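# Pack a sensor-and-lamp order, fanning the carded sensors along the tray

## Task

Pack this order into the cardboard tray: the three carded sensors and the two small lamp boxes scattered on this table. The cards only fit overlapped, so shingle them flat, sensor side up and lengthwise, spread evenly along the lane: begin at the end away from the lamp cells, with every card's red header towards the lamp cells, and lap each next card over the header of the one before; stand one small lamp box in each square cell (before or after the cards) and leave the bare plug-in unit and the two large lamp boxes where they are.

Things in the scene. Friction and masses are not known exactly. Their poses are not given: they have to be found in the camera images.
- tray: fixed open cardboard tray 112 x 388 mm, walls, floor 4 mm. Origin: underside centre; y along it. Card lane inside x -52..52, y -136..190 mm, sides 24, end wall 34 mm high. At -y two lamp cells, 50 x 50 mm inside, walls 38 mm high, centres x = +27 and -27, y = -165 mm. Evenly spread card middles: x = 0, y = 121 (first), 27, -67 mm; each overlaps the last by 24 mm, riding 2 mm up there
- card_1: carded sensor, lying flat: card 118 x 80 x 2 mm bearing a white sensor block (x -35 to +23, y -22 to +22, 22 mm high; grip its 44 mm width, its middle is at x = -6 mm). Origin: middle of the card, 1 mm above its underside; x along the 118 mm, z up. Bare card: the red header, 36 mm wide, at the +x end; a strip with small print, 24 mm, at -x. The three are interchangeable
- card_2: carded sensor, lying flat: card 118 x 80 x 2 mm bearing a white sensor block (x -35 to +23, y -22 to +22, 22 mm high; grip its 44 mm width, its middle is at x = -6 mm). Origin: middle of the card, 1 mm above its underside; x along the 118 mm, z up. Bare card: the red header, 36 mm wide, at the +x end; a strip with small print, 24 mm, at -x. The three are interchangeable
- card_3: carded sensor, lying flat: card 118 x 80 x 2 mm bearing a white sensor block (x -35 to +23, y -22 to +22, 22 mm high; grip its 44 mm width, its middle is at x = -6 mm). Origin: middle of the card, 1 mm above its underside; x along the 118 mm, z up. Bare card: the red header, 36 mm wide, at the +x end; a strip with small print, 24 mm, at -x. The three are interchangeable
- small_lamp_1: small lamp box, mainly white and green, standing, 36 x 36 x 75 mm high, 0.03 kg. Origin: centre of its underside, z up. The two small lamp boxes may go in either cell
- small_lamp_2: small lamp box, mainly white and green, standing, 36 x 36 x 75 mm high, 0.03 kg. Origin: centre of its underside, z up. The two small lamp boxes may go in either cell
- plug_unit: bare white plug-in unit with two metal pins and no card, lying flat, 94 x 46 x 24 mm: not part of this order; stays where it is. Origin: centre of its underside
- large_lamp_1: large lamp box, mainly white and green, standing, 62 x 62 x 108 mm high: same style of print as a small one, not part of this order; stays where it is. Origin: centre of its underside
- large_lamp_2: large lamp box, mainly white and green, standing, 62 x 62 x 108 mm high: same style of print as a small one, not part of this order; stays where it is. Origin: centre of its underside
- bag_sealer: fixed bag sealer, an obstacle: base 325 x 75 mm, 60 mm high, x along it, with a slim arm standing open above it, rising towards the robot to 225 mm above the table at its black grip (at x = -150 mm). Origin: underside, middle. It does not move; pass over it high or round its front
Things that resemble listed ones, but are neither listed nor needed, are in the scene too. What is shaped like the small_lamp_2 but purple is not meant.

How it is judged:
By the outcome, as a careful person would: the job done as asked, in the order asked, and still so for the second after the job is handed in, with the robot touching nothing.
It also fails if it takes over 138 s, if anything falls off the work surface, if the arm or the gripper's body presses on something with over 40 N, if the wrist force passes 120 N, or if a joint passes its speed limit or range.

## Robot

A 7-joint arm with a two-finger parallel gripper is mounted at the origin on a cart in front of the work surface, level with it; the furniture and walls round the work are solid. World frame = base frame: x ahead of the robot, y to its left, z up, the work surface at z = 0. Lengths are in m, angles in rad, forces in N, time in s.
With the tool pointing down it reaches from about 0.35 to 0.9 m from the base axis. Payload 7.2 kg.
Tool frame: the origin (TCP) lies on the centre line of the jaws, within the pads' length; the fingertips stand 22 mm ahead of it and the grasp point (between the pads) lies 3 mm ahead of it; z points along the fingers, y is the direction in which the jaws open and shut (so a half turn about z gives the same grasp; the last joint's range is limited). The gripper opens to 85 mm and grips with 20 to 120 N. Pads are 22 mm wide; open, the fingers measure 114 mm over their backs; the gripper's body (76 mm by 85 mm) begins 54 mm behind the grasp point. The pads swing forward as they close: fully open they stand 13 mm farther back than shut.
Start: joints at [1.139, 0.411, -0.013, 1.596, 0.006, 1.134, -0.082], TCP at [0.222, -0.584, 0.253] pointing down, gripper open.
Joint ranges: [-2.95, 2.95], [-0.29, 1.99], [-1.47, 1.44], [0.14, 2.54], [-1.03, 4.17], [0.13, 1.85], [-2.86, 2.86]. Speed limits (rad/s): [2.39, 2.39, 3.01, 3.01, 3.14, 3.14, 3.14].

## Interface

Orientations are given as a 3x3 rotation matrix whose columns are the frame's x, y, z axes.
In Python, from cell import observe, cams, hand_in, models gives the robot as it stands.
- The arm moves only by the tool step_arm, never from a script. Its argument "motion" is one flat list of numbers, 5 for each row, row after row: the opening, from 0 (shut) to 1 (fully open), then the shift along the tool's x, y, z each as a share of 0.25 m, from -1 to 1, then the turn about the tool's z as a share of 6 degrees, from -1 to 1. A call has 1 to 10 rows; each row shifts and turns the commanded pose from where the row before left it, along the tool's axes as they then stand; what a row does not reach is not made up. A row lasts 1/12 s, in which the tool goes at most 41.7 mm and 7.16 degrees, less where a joint would pass 70% of its speed; a pose out of reach is approached as far as the arm can. A call with a number of a shift or a turn outside -1 to 1 is refused whole. A call with a gripper value outside its range is refused whole. The fingers move at their own pace and stop on an object; the grip force is fixed at half the most. Time passes only in rows, so rows that do not move let the fingers close. It gives the time, the measured TCP pose, the force and the opening at its end, in the units of the state.
- observe(): the state, without advancing time (a new reading comes with each control period).
- cams.grab_frame(name): name is "scene" or "top"; returns a dict with "image" (420x560x3 uint8, red, green, blue), "K" (3x3 intrinsics, pixels), "rvec" (rotation vector, rad) and "tvec" (3), from world to camera coordinates, as OpenCV has them. Camera axes: x right, y down, z forward; pixel columns grow to the right and rows downward; lengths in m; the calibration is good to about 2 mm. A picture is of the moment at which its call begins. There is no depth.
- hand_in(): hands the job in, once; it reports no verdict.
Trained networks look in the newest picture that a camera, given by its name, has taken for a name from the list of things; names that differ only in an ending like _2 or _b are one class to them, and where a whole thing is asked for, a point or a joint stands for the part that bears it (a point fixed in the world has none). Each returns a list of dicts, best first, with "p" (0 to 1); they miss things now and then, are a little off and sometimes report something else, mostly with a low value. They report only what shows in the picture. A call takes as long as a camera call. They do not tell look-alikes from the thing itself.
- models.recognise(camera, label): "centre" ([column, row] as shares, 0 to 1, of the picture: columns of its width, rows of its height, amid what is visible of it).
The state is a dict: "t": time; "joint_positions": joint angles; "qvel": joint speeds; "tau": joint torques, N m; "tcp_pos": TCP position; "orientation": TCP orientation; "force": force on the tool from outside, world axes, zero at the start; "torque": the same for the moment, N m; "width": opening from 0.0 (shut) to 1.0 (fully open).
Only numpy, scipy, OpenCV 4.12 (cv2) and the standard library are available. Lean on these libraries where they do the work, as an engineer would, in place of code of your own. Each camera call takes 0.05 s, during which the arm holds its last target.

## Working session

There is one attempt and no reset: what is moved stays moved. The work goes in short steps, Python scripts to look and compute and a tool call to move; the robot and the scene stay as the last step left them, time stands still between calls to the robot, and variables do not carry over. Pictures are saved under pics/ and viewed, and the job is handed in when it is done.

Besides the shell and the picture viewer there is one more tool, called after "Request:" as a command line: name --argument value ..., lists and objects as JSON in quotes. step_arm: Moves the arm, as the interface text tells. Shift numbers are shares of 0.25 m and turn numbers shares of 6 degrees, none past 1 either way. Its arguments: {"type":"object","properties":{"motion":{"type":"array"}},"required":["motion"]}

```bash
mkdir -p pics; ls
python3 - <<'E'
from cell import observe,cams,models
import cv2
s=observe();print({k:s[k] for k in('t','tcp_pos','orientation','width','force')})
for n in('scene','top'):
    f=cams.grab_frame(n);cv2.imwrite(f'pics/{n}0.png',f['image'][:,:,::-1]);print(n,f['K'],f['rvec'],f['tvec'])
E
```

```text
pics
{'t': 0.0, 'tcp_pos': array([ 0.22221071, -0.58368304,  0.25245326]), 'orientation': array([[ 9.34553893e-01,  3.55821001e-01, -6.60026456e-04],
       [ 3.55821599e-01, -9.34552779e-01,  1.44666243e-03],
       [-1.02076684e-04, -1.58683567e-03, -9.99998736e-01]]), 'width': 1.0034205937999776, 'force': array([ 0.37657414, -0.24045477, -0.31407684])}
scene [[488.20226978   0.         279.21099334]
 [  0.         488.20226978 218.55895561]
 [  0.           0.           1.        ]] [ 1.3218958  -2.31988224  0.8297268 ] [0.28888655 0.40106242 1.15996897]
top [[397.58923881   0.         283.30977526]
 [  0.         397.58923881 209.84325633]
 [  0.           0.           1.        ]] [ 2.16599264 -2.11901682  0.19985051] [-0.02140368  0.55288845  0.99213679]
```

View pics/scene0.png

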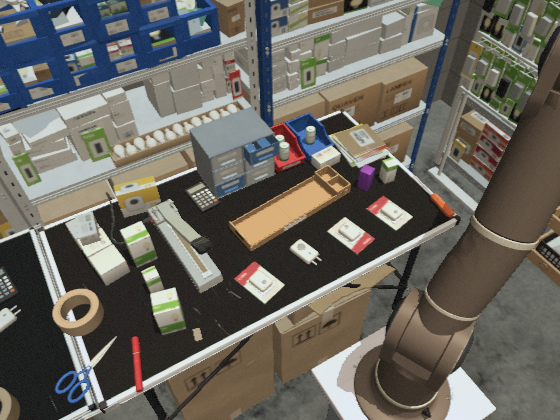

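View pics/top0.png

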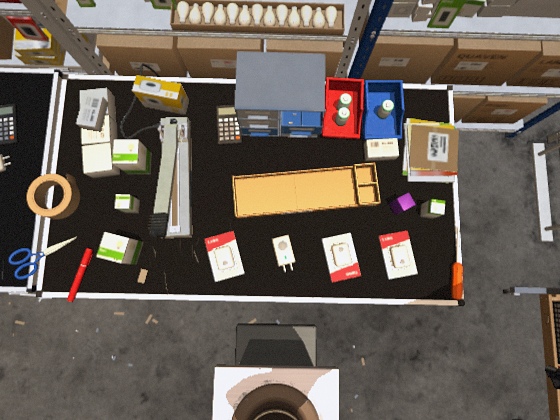

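```bash
cat > h.py <<'E'
import numpy as np,cv2
from cell import observe,cams,models
def grab(n):
    f=cams.grab_frame(n);R,_=cv2.Rodrigues(np.array(f['rvec'],float));f['R']=R;f['t']=np.array(f['tvec']).ravel();return f
def w(f,u,v,z):
    d=f['R'].T@np.linalg.inv(f['K'])@np.array([u,v,1.]);c=-f['R'].T@f['t'];s=(z-c[2])/d[2];return (c+s*d)
def px(f,P):
    p=cv2.projectPoints(np.array(P,float).reshape(-1,3),np.array(f['rvec'],float),f['tvec'],f['K'],None)[0];return p.reshape(-1,2)
def crop(f,x0,y0,x1,y1,k,name):
    im=f['image'][y0:y1,x0:x1,::-1];cv2.imwrite(name,cv2.resize(im,None,fx=k,fy=k,interpolation=cv2.INTER_CUBIC))
E
python3 - <<'E'
from h import *
f=grab('top');print(-f['R'].T@f['t'])
g=grab('scene');print(-g['R'].T@g['t'])
crop(f,195,220,425,300,3.4,'pics/a.png')
crop(f,220,150,460,235,3.3,'pics/b.png')
crop(f,70,110,210,280,3.5,'pics/c.png')
import pickle;pickle.dump((f,g),open('f0.pkl','wb'))
E
```

```text
[0.38011738 0.00830845 1.07047695]
[-0.23036359  0.45902025  1.15155006]
```

View pics/a.png

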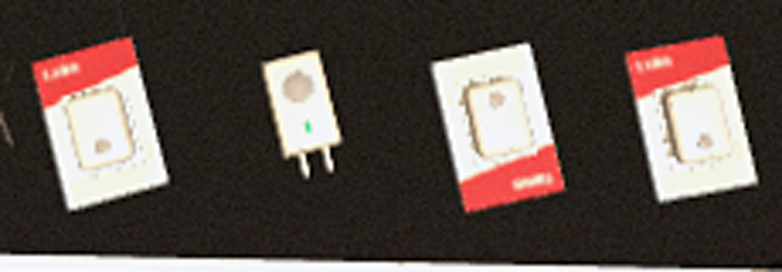

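View pics/b.png

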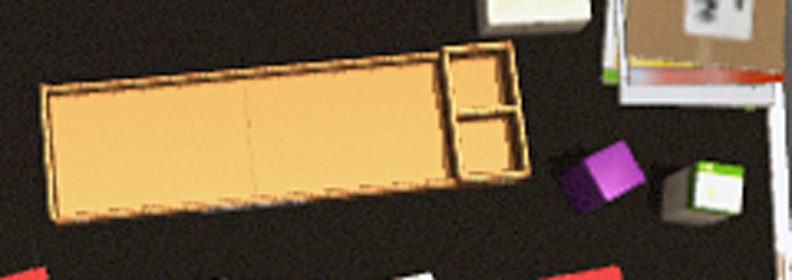

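View pics/c.png

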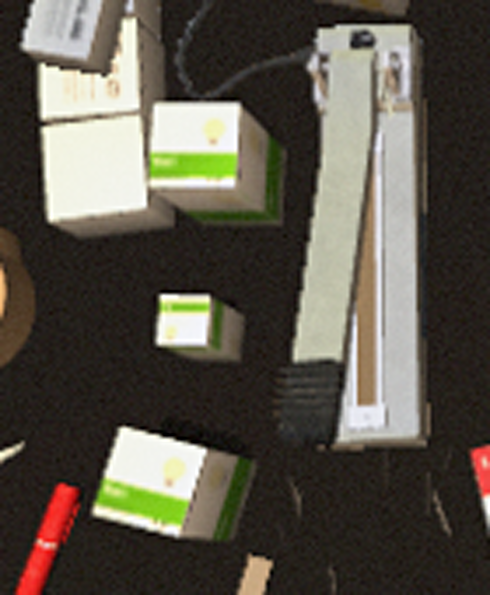

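```bash
cat > fit.py <<'E'
from h import *
from scipy.optimize import minimize
def bx(x0,x1,y0,y1,z0,z1): return np.array([[x,y,z] for x in(x0,x1) for y in(y0,y1) for z in(z0,z1)])
CARD=[bx(-.059,.059,-.04,.04,0,.002),bx(-.035,.023,-.022,.022,0,.024)]
LAMP=[bx(-.018,.018,-.018,.018,0,.075)]
TRAY=[bx(-.056,.056,-.194,-.136,0,.038),bx(-.056,-.052,-.136,.194,0,.024),bx(.052,.056,-.136,.194,0,.024),bx(-.056,.056,.19,.194,0,.034),bx(-.056,.056,-.136,.194,0,.004)]
S=4
def sil(f,model,p,roi,z=0):
    c,s=np.cos(p[2]),np.sin(p[2]);R=np.array([[c,-s,0],[s,c,0],[0,0,1]])
    x0,y0,x1,y1=roi;m=np.zeros(((y1-y0)*S,(x1-x0)*S),np.uint8)
    for b in model:
        q=(px(f,b@R.T+[p[0],p[1],z])-[x0-.5,y0-.5])*S-.5
        h=cv2.convexHull(q.astype(np.float32)).reshape(-1,2)
        cv2.fillPoly(m,[np.round(h*16).astype(np.int32)],255,cv2.LINE_AA,4)
    return m
def mask(f,roi,seed,thr=60):
    x0,y0,x1,y1=roi
    im=cv2.resize(f['image'][y0:y1,x0:x1],None,fx=S,fy=S,interpolation=cv2.INTER_CUBIC)
    m=(im.max(2)>thr).astype(np.uint8)
    n,l=cv2.connectedComponents(m);k=l[int((seed[1]-y0)*S),int((seed[0]-x0)*S)]
    m=(l==k).astype(np.uint8)*255
    cs,_=cv2.findContours(m,cv2.RETR_EXTERNAL,cv2.CHAIN_APPROX_NONE);o=np.zeros_like(m);cv2.drawContours(o,cs,-1,255,-1)
    return o
def fit(items,model,p0,z=0):
    ms=[(f,roi,mask(f,roi,seed,thr)) for f,roi,seed,thr in items]
    def cost(p): return sum(np.abs(cv2.subtract(m,sil(f,model,p,roi,z)).sum(dtype=float)+cv2.subtract(sil(f,model,p,roi,z),m).sum(dtype=float))/m.sum(dtype=float) for f,roi,m in ms)
    best=None
    for d in(0,.1,-.1):
        q=np.array(p0,float)+[0,0,d]
        r=minimize(cost,q,method='Nelder-Mead',options=dict(initial_simplex=np.array([q,q+[.01,0,0],q+[0,.01,0],q+[0,0,.15]]),xatol=1e-4,fatol=1e-4))
        if best is None or r.fun<best.fun: best=r
    return best.x,best.fun
E
cat > m0.py <<'E'
from fit import *
import pickle
f,g=pickle.load(open('f0.pkl','rb'))
T=60
L=[('cA',CARD,(f,(198,222,250,290),(225,240),T),(g,(228,252,292,310),(250,283),T),0),
('cB',CARD,(f,(312,225,368,290),(341,257),T),(g,(320,212,381,258),(350,235),T),np.pi),
('cC',CARD,(f,(370,224,424,288),(400,245),T),(g,(360,188,418,234),(388,212),T),0),
('l1',LAMP,(f,(108,188,145,217),(122,205),T),(g,(138,261,163,298),(150,280),T),0),
('l2',LAMP,(f,(418,194,450,222),(433,207),T),(g,(376,156,400,186),(388,172),T),0),
('tray',TRAY,(f,(225,155,386,225),(280,190),T),(g,(225,160,356,252),(285,215),T),0)]
for n,M,a,b,y in L:
    p0=w(f,*a[2],0.02);p0[2]=y
    for it in([a],[b],[a,b]):
        x,c=fit(it,M,p0);print(n,np.round(x[:2]*1e3,1),np.round(np.degrees(x[2]),1),round(c,3))
    for F,roi,seed,t in(a,b):
        m=mask(F,roi,seed,t);s=sil(F,M,x,roi)
        cv2.imwrite(f'pics/m_{n}_{"top" if F is f else "scene"}.png',cv2.merge([m,m*0,s]))
E
python3 m0.py
```

```text
cA [432.9 145.5] 16.8 0.052
cA [430.6 147.3] 17.0 0.048
cA [431.9 146.5] 16.9 0.105
cB [ 436.8 -167.1] 193.5 0.052
cB [ 434.7 -166.1] 193.2 0.05
cB [ 435.5 -166.4] 192.9 0.107
cC [ 446.9 -320.4] 12.5 0.048
cC [ 444.1 -319.2] 11.6 0.049
cC [ 445.4 -320. ] 12.0 0.11
l1 [562.4 401.1] -0.5 0.033
l1 [559.3 400.9] 2.7 0.15
l1 [561.9 400.9] 2.6 0.228
l2 [ 567.6 -405.5] -6.8 0.047
l2 [ 565.7 -405.3] -7.3 0.129
l2 [ 567.1 -405.5] -5.1 0.199
tray [614.3 -67.6] 6.7 0.013
tray [611.8 -68.4] 6.8 0.047
tray [613.2 -67.8] 6.9 0.079
```

Run:
```python
from h import *
import pickle
f,g=pickle.load(open('f0.pkl','rb'))
pr=lambda n,u,v,z:print(n,np.round(w(f,u,v,z)*1e3).astype(int))
C=lambda u,v:(70+u/3.5,110+v/3.5)
for n,pts,z in [('large1 top',[(152,103),(240,103),(238,188),(150,176)],.108),('large2 top',[(120,427),(208,442),(184,537),(93,515)],.108),
 ('large2 right base',[(256,462),(236,540)],.0),('large1 base',[(283,150),(280,222)],0.),
 ('grip tip',[(280,368),(275,440),(335,442)],.225),('arm rear',[(330,50)],.08),('sealer base front',[(340,447),(428,443)],.06),('sealer rear',[(315,30),(418,28)],.06),('carton lt',[(45,125),(140,120),(145,215),(50,225)],.05)]:
    for p in pts: pr(n,*C(*p),z)
B=lambda u,v:(220+u/3.3,150+v/3.3)
for p in[(625,141),(645,178),(603,201),(584,170)]: pr('purple top',*B(*p),.075)
```

```text
large1 top [712 421 108]
large1 top [714 359 108]
large1 top [651 355 108]
large1 top [658 418 108]
large2 top [478 422 108]
large2 top [469 361 108]
large2 top [404 372 108]
large2 top [418 435 108]
large2 right base [465 363   0]
large2 right base [406 373   0]
large1 base [713 361   0]
large1 base [654 359   0]
grip tip [505 278 225]
grip tip [461 278 225]
grip tip [460 242 225]
arm rear [766 306  80]
sealer base front [472 284  60]
sealer base front [477 220  60]
sealer rear [790 324  60]
sealer rear [794 247  60]
carton lt [712 525  50]
carton lt [718 454  50]
carton lt [644 444  50]
carton lt [635 513  50]
purple top [ 601 -333   75]
purple top [ 572 -347   75]
purple top [ 553 -314   75]
purple top [ 577 -300   75]
```

```bash
cat > plan.py <<'E'
import sys
from h import *
s=observe();R=np.array(s['orientation']);p=np.array(s['tcp_pos']);psi=np.degrees(np.arctan2(R[1,0],R[0,0]))
print('t %.2f'%s['t'],'pos',np.round(p*1e3,1),'psi %.2f'%psi,'w %.3f'%s['width'],'F',np.round(s['force'],1),'q',np.round(s['joint_positions'],2),'tilt',np.round(np.degrees(R[:2,2]),2))
if len(sys.argv)>1:
    x,y,z,t=map(float,sys.argv[1:5]);d=((t-psi+180)%360)-180
    if len(sys.argv)>5: d=t-psi
    print('turn units total %.2f'%(-d/6))
    for nm,a in(('now',psi),('after turn',t)):
        a=np.radians(a);c,sn=np.cos(a),np.sin(a);D=np.array([x,y,z])/1e3-p
        v=np.array([c*D[0]+sn*D[1],sn*D[0]-c*D[1],-D[2]]);print(nm,'tool shift units',np.round(v/.25,4),'mm',np.round(v*1e3,1),'min rows %.1f'%(np.linalg.norm(v)/.0417))
E
python3 plan.py 566.7 -405.4 253 83
```

```text
t 0.20 pos [ 222.3 -583.9  252.8] psi 20.85 w 1.000 F [0.3 1.2 0.4] q [ 1.14  0.41 -0.01  1.6   0.01  1.13 -0.08] tilt [-0.02  0.05]
turn units total -10.36
now tool shift units [ 1.5415e+00 -1.7680e-01 -9.0000e-04] mm [ 3.854e+02 -4.420e+01 -2.000e-01] min rows 9.3
after turn tool shift units [ 8.7640e-01  1.2805e+00 -9.0000e-04] mm [ 2.191e+02  3.201e+02 -2.000e-01] min rows 9.3
```

Request:
step_arm --motion '[0.8, 0, 0, 0, -1, 0.8, 0, 0, 0, -1, 0.8, 0, 0, 0, -1, 0.8, 0, 0, 0, -1, 0.8, 0, 0, 0, -1, 0.8, 0, 0, 0, -1, 0.8, 0, 0, 0, -1, 0.8, 0, 0, 0, -1, 0.8, 0, 0, 0, -1, 0.8, 0, 0, 0, -1]'

```text
t: 1.03
tcp_pos: [0.2223, -0.584, 0.253]
orientation: [[0.154, 0.988, -0.0], [0.988, -0.154, 0.0], [0.0, -0.0, -1.0]]
force: [0.0, 0.6, -0.0]
width: 0.802
```

```bash
python3 plan.py 566.7 -405.4 200 83
```

```text
t 1.03 pos [ 222.3 -584.   253. ] psi 81.14 w 0.802 F [ 0.   0.6 -0. ] q [ 1.29  0.42 -0.22  1.59  0.1   1.14  0.89] tilt [-0.01  0.03]
turn units total -0.31
now tool shift units [0.918  1.2513 0.2121] mm [229.5 312.8  53. ] min rows 9.4
after turn tool shift units [0.8769 1.2804 0.2121] mm [219.2 320.1  53. ] min rows 9.4
```

Request:
step_arm --motion '[0.8, 0, 0, 0, -0.3, 0.8, 0.088, 0.128, 0.021, 0, 0.8, 0.088, 0.128, 0.021, 0, 0.8, 0.088, 0.128, 0.021, 0, 0.8, 0.088, 0.128, 0.021, 0, 0.8, 0.088, 0.128, 0.021, 0, 0.8, 0.088, 0.128, 0.021, 0, 0.8, 0.088, 0.128, 0.021, 0, 0.8, 0.088, 0.128, 0.021, 0, 0.8, 0.088, 0.128, 0.021, 0]'

```text
t: 1.87
tcp_pos: [0.5347, -0.4236, 0.2056]
orientation: [[0.128, 0.992, -0.0], [0.992, -0.128, 0.0], [-0.0, -0.0, -1.0]]
force: [0.8, -0.5, 0.3]
width: 0.804
```

```bash
python3 plan.py 566.7 -405.4 120 83
```

```text
t 1.87 pos [ 534.7 -423.6  205.6] psi 82.63 w 0.804 F [ 0.8 -0.5  0.3] q [ 0.79  0.57 -0.29  1.48  0.17  1.12  0.34] tilt [-0.02  0.  ]
turn units total -0.06
now tool shift units [0.0884 0.1175 0.3424] mm [22.1 29.4 85.6] min rows 2.2
after turn tool shift units [0.0876 0.118  0.3424] mm [21.9 29.5 85.6] min rows 2.2
```

Request:
step_arm --motion '[0.8, 0.03, 0.04, 0.08, 0, 0.8, 0.03, 0.04, 0.08, 0, 0.8, 0.028, 0.038, 0.08, 0, 0.8, 0, 0, 0.1, 0, 0.8, 0, 0, 0, 0]'

```text
t: 2.28
tcp_pos: [0.5636, -0.404, 0.1153]
orientation: [[0.126, 0.992, -0.007], [0.992, -0.126, 0.005], [0.004, -0.007, -1.0]]
force: [-0.3, -0.1, -2.0]
width: 0.798
```

```bash
python3 plan.py 566.7 -405.4 63 83
python3 - <<'E'
from h import *
f=grab('top');g=grab('scene')
crop(f,380,150,470,240,6,'pics/d.png');crop(g,340,100,460,220,5,'pics/e.png')
E
```

```text
t 2.28 pos [ 563.6 -404.   115.3] psi 82.76 w 0.798 F [-0.3 -0.1 -2. ] q [ 0.73  0.68 -0.28  1.52  0.21  0.99  0.27] tilt [-0.39  0.28]
turn units total -0.04
now tool shift units [-0.0039  0.013   0.2093] mm [-1.   3.3 52.3] min rows 1.3
after turn tool shift units [-0.0039  0.013   0.2093] mm [-1.   3.3 52.3] min rows 1.3
```

View pics/e.png

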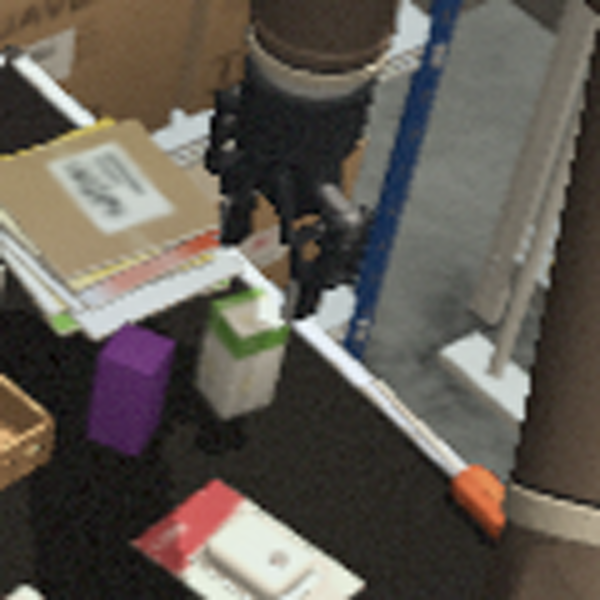

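View pics/d.png

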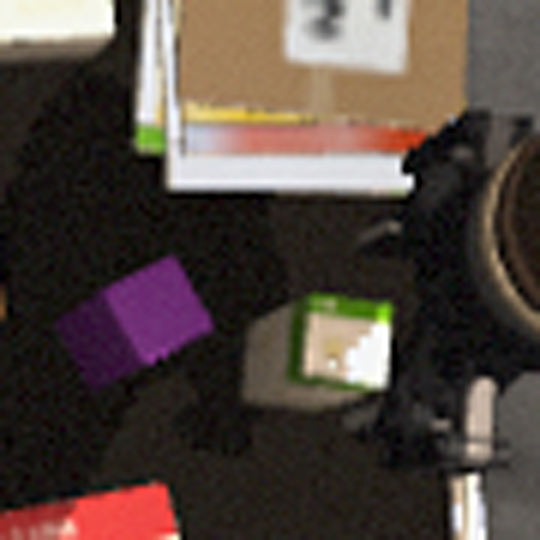

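Request:
step_arm --motion '[0.8, -0.004, 0.012, 0.05, 0, 0.8, 0, 0, 0.06, 0, 0.8, 0, 0, 0.05, 0, 0.8, 0, 0, 0.03, 0, 0.8, 0, 0, 0, 0, 0.8, 0, 0, 0, 0]'

```text
t: 2.88
tcp_pos: [0.5682, -0.4081, 0.0735]
orientation: [[0.128, 0.992, -0.0], [0.992, -0.128, 0.0], [0.0, -0.0, -1.0]]
force: [0.4, -0.0, 0.5]
width: 0.801
```

```bash
python3 plan.py 566.7 -405.4 63 83
```

```text
t 2.88 pos [ 568.2 -408.1   73.5] psi 82.63 w 0.801 F [ 0.4 -0.   0.5] q [ 0.73  0.73 -0.27  1.53  0.22  0.91  0.26] tilt [-0.02  0.01]
turn units total -0.06
now tool shift units [ 0.01   -0.0071  0.042 ] mm [ 2.5 -1.8 10.5] min rows 0.3
after turn tool shift units [ 0.01   -0.0071  0.042 ] mm [ 2.5 -1.8 10.5] min rows 0.3
```

Request:
step_arm --motion '[0.8, 0.01, -0.007, 0.02, 0, 0.8, 0, 0, 0.022, 0, 0.8, 0, 0, 0, 0, 0.8, 0, 0, 0, 0, 0.2, 0, 0, 0, 0, 0.2, 0, 0, 0, 0, 0.2, 0, 0, 0, 0, 0.2, 0, 0, 0, 0, 0.2, 0, 0, 0, 0, 0.2, 0, 0, 0, 0]'

```text
t: 3.72
tcp_pos: [0.5671, -0.4054, 0.0635]
orientation: [[0.128, 0.992, 0.001], [0.992, -0.128, -0.0], [-0.0, 0.001, -1.0]]
force: [-0.3, -1.1, 3.4]
width: 0.417
```

```bash
python3 plan.py 566.7 -405.4 63 83
```

```text
t 3.72 pos [ 567.1 -405.4   63.5] psi 82.64 w 0.417 F [-0.3 -1.1  3.4] q [ 0.72  0.74 -0.27  1.55  0.23  0.89  0.25] tilt [ 0.03 -0.03]
turn units total -0.06
now tool shift units [-0.0001 -0.0016  0.0018] mm [-0.  -0.4  0.5] min rows 0.0
after turn tool shift units [-0.0001 -0.0016  0.0018] mm [-0.  -0.4  0.5] min rows 0.0
```

Request:
step_arm --motion '[0.2, 0, 0, -0.06, 0, 0.2, 0, 0, -0.1, 0, 0.2, 0, 0, -0.12, 0, 0.2, 0, 0, -0.12, 1, 0.2, 0, 0, -0.1, 1, 0.2, 0, 0, 0, 1, 0.2, 0, 0, 0, 1, 0.2, 0, 0, 0, 1, 0.2, 0, 0, 0, 1, 0.2, 0, 0, 0, 1]'

```text
t: 4.55
tcp_pos: [0.5669, -0.405, 0.1892]
orientation: [[0.762, 0.648, 0.001], [0.648, -0.762, 0.0], [0.0, 0.0, -1.0]]
force: [0.5, -0.8, -0.7]
width: 0.414
```

Request:
step_arm --motion '[0.2, 0, 0, 0, 1, 0.2, 0, 0, 0, 1, 0.2, 0, 0, 0, 1, 0.2, 0, 0, 0, 1, 0.2, 0, 0, 0, 1, 0.2, 0, 0, 0, 0.64, 0.2, 0, 0, 0, 0, 0.2, 0, 0, 0, 0]'

```text
t: 5.22
tcp_pos: [0.567, -0.4049, 0.1887]
orientation: [[0.993, 0.121, 0.0], [0.121, -0.993, -0.0], [0.0, 0.0, -1.0]]
force: [-0.6, -0.1, -0.6]
width: 0.412
```

```bash
python3 plan.py 659.2 -228.7 180 6.75
```

```text
t 5.22 pos [ 567.  -404.9  188.7] psi 6.96 w 0.412 F [-0.6 -0.1 -0.6] q [ 0.54  0.59  0.02  1.47 -0.01  1.08 -0.89] tilt [ 0.02 -0.  ]
turn units total 0.04
now tool shift units [ 0.4516 -0.655   0.0348] mm [ 112.9 -163.8    8.7] min rows 4.8
after turn tool shift units [ 0.4491 -0.6567  0.0348] mm [ 112.3 -164.2    8.7] min rows 4.8
```

Request:
step_arm --motion '[0.2, 0.04, -0.06, 0, 0.04, 0.2, 0.08, -0.115, 0, 0, 0.2, 0.09, -0.13, 0, 0, 0.2, 0.09, -0.13, 0, 0, 0.2, 0.08, -0.115, 0, 0, 0.2, 0.05, -0.075, 0.1, 0, 0.2, 0.02, -0.03, 0.1, 0, 0.2, 0, 0, 0, 0, 0.2, 0, 0, 0, 0]'

```text
t: 5.97
tcp_pos: [0.6589, -0.2292, 0.137]
orientation: [[0.993, 0.117, -0.003], [0.117, -0.993, 0.001], [-0.003, -0.001, -1.0]]
force: [0.6, -1.0, 1.2]
width: 0.411
```

```bash
python3 plan.py 659.2 -228.7 69 6.75
python3 - <<'E'
from h import *
f=grab('top');g=grab('scene')
crop(f,330,140,430,230,6,'pics/d2.png');crop(g,290,130,390,220,6,'pics/e2.png')
E
```

```text
t 5.97 pos [ 658.9 -229.2  137. ] psi 6.72 w 0.411 F [ 0.6 -1.   1.2] q [ 0.27  0.64 -0.01  1.51  0.01  1.   -1.19] tilt [-0.19  0.04]
turn units total -0.00
now tool shift units [ 0.0014 -0.002   0.2722] mm [ 0.3 -0.5 68. ] min rows 1.6
after turn tool shift units [ 0.0014 -0.002   0.2722] mm [ 0.3 -0.5 68. ] min rows 1.6
```

View pics/e2.png

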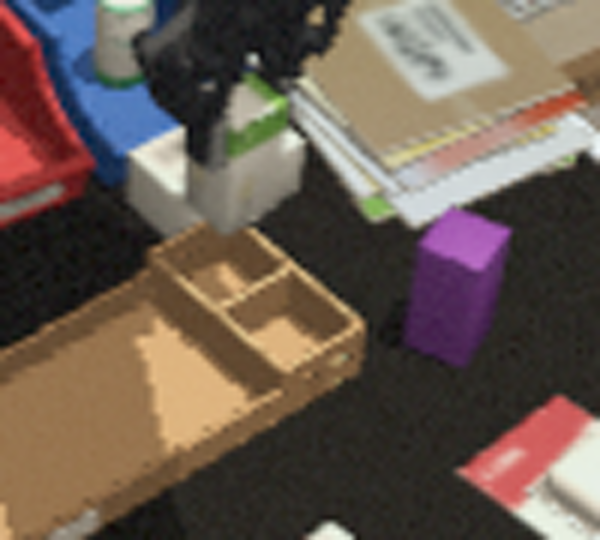

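View pics/d2.png

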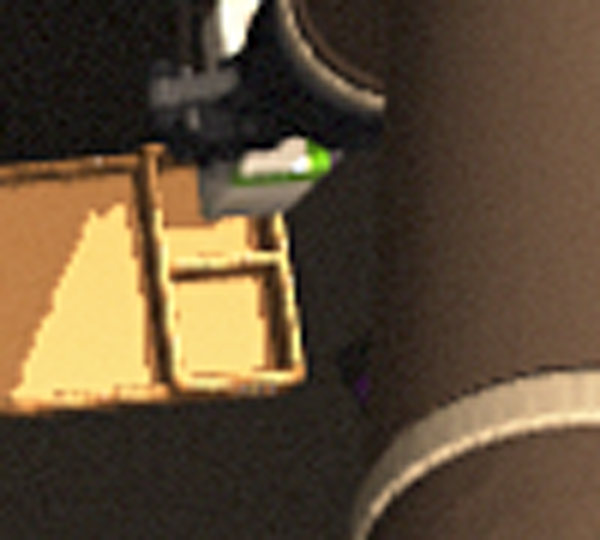

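Request:
step_arm --motion '[0.2, 0, 0, 0.04, 0, 0.2, 0, 0, 0.06, 0, 0.2, 0, 0, 0.06, 0, 0.2, 0, 0, 0.05, 0, 0.2, 0, 0, 0.03, 0, 0.2, 0, 0, 0.02, 0, 0.2, 0, 0, 0.008, 0, 0.2, 0, 0, 0, 0, 0.2, 0, 0, 0, 0]'

```text
t: 6.82
tcp_pos: [0.6602, -0.2298, 0.0716]
orientation: [[0.993, 0.114, 0.001], [0.114, -0.993, -0.0], [0.001, 0.0, -1.0]]
force: [-0.8, 0.0, 0.1]
width: 0.412
```

```bash
python3 plan.py 659.2 -228.7 68 6.75
```

```text
t 6.82 pos [ 660.2 -229.8   71.6] psi 6.56 w 0.412 F [-0.8  0.   0.1] q [ 0.27  0.71 -0.01  1.55  0.01  0.88 -1.2 ] tilt [ 0.05 -0.02]
turn units total -0.03
now tool shift units [-0.0036 -0.005   0.0146] mm [-0.9 -1.2  3.6] min rows 0.1
after turn tool shift units [-0.0036 -0.005   0.0146] mm [-0.9 -1.3  3.6] min rows 0.1
```

Request:
step_arm --motion '[0.2, -0.003, -0.004, 0.007, 0, 0.2, 0, 0, 0.007, 0, 0.2, 0, 0, 0, 0, 0.2, 0, 0, 0, 0, 0.6, 0, 0, 0, 0, 0.6, 0, 0, 0, 0, 0.6, 0, 0, 0, 0, 0.6, 0, 0, 0, 0]'

```text
t: 7.48
tcp_pos: [0.6591, -0.2288, 0.0676]
orientation: [[0.993, 0.114, 0.0], [0.114, -0.993, -0.0], [0.0, 0.0, -1.0]]
force: [0.3, -0.0, -0.3]
width: 0.6
```

Request:
step_arm --motion '[0.6, 0, 0, -0.06, 0, 0.6, 0, 0, -0.1, 0, 0.7, 0, 0, -0.12, 0, 0.7, 0, 0, -0.12, 0, 0.7, 0, 0, 0, 0, 0.7, 0, 0, 0, 0]'

```text
t: 7.98
tcp_pos: [0.6602, -0.2292, 0.1701]
orientation: [[0.993, 0.114, 0.004], [0.114, -0.993, -0.001], [0.004, 0.002, -1.0]]
force: [0.5, 1.5, -0.5]
width: 0.7
```

```bash
python3 - <<'E'
from h import *
f=grab('top');g=grab('scene')
crop(f,330,140,430,230,6,'pics/d3.png');crop(g,290,130,390,220,6,'pics/e3.png')
E
python3 plan.py 441 -321 150 192
```

```text
t 8.08 pos [ 658.5 -228.6  166.9] psi 6.56 w 0.703 F [-0.8  1.1 -0.6] q [ 0.27  0.61 -0.01  1.49  0.    1.05 -1.19] tilt [-0.05  0.01]
turn units total 29.09
now tool shift units [-0.9066  0.2677  0.0676] mm [-226.6   66.9   16.9] min rows 5.7
after turn tool shift units [ 0.9279 -0.1806  0.0676] mm [232.  -45.2  16.9] min rows 5.7
```

View pics/e3.png

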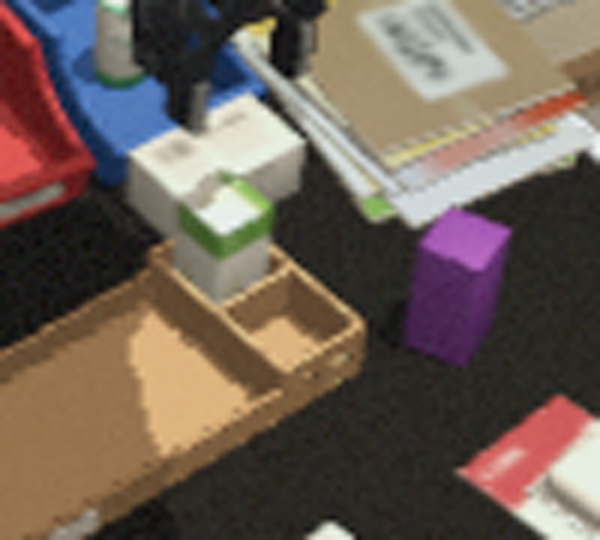

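```bash
python3 - <<'E'
from h import *
import pickle
f,g=pickle.load(open('f0.pkl','rb'))
print(w(f,280,137,0),w(f,280,110,.15),w(g,232,188,0))
E
python3 plan.py 560 -150 300 1; python3 plan.py 561 401 300 1
```

```text
[0.76896372 0.00345307 0.        ] [0.78373182 0.00562858 0.15      ] [0.78628405 0.04979311 0.        ]
t 8.08 pos [ 658.5 -228.6  166.9] psi 6.56 w 0.703 F [-0.8  1.1 -0.6] q [ 0.27  0.61 -0.01  1.49  0.    1.05 -1.19] tilt [-0.05  0.01]
turn units total 0.93
now tool shift units [-0.3555 -0.3574 -0.5324] mm [ -88.9  -89.3 -133.1] min rows 4.4
after turn tool shift units [-0.3885 -0.3212 -0.5324] mm [ -97.1  -80.3 -133.1] min rows 4.4
t 8.08 pos [ 658.5 -228.6  166.9] psi 6.56 w 0.703 F [-0.8  1.1 -0.6] q [ 0.27  0.61 -0.01  1.49  0.    1.05 -1.19] tilt [-0.05  0.01]
turn units total 0.93
now tool shift units [-0.0995 -2.5465 -0.5324] mm [ -24.9 -636.6 -133.1] min rows 15.6
after turn tool shift units [-0.346  -2.5248 -0.5324] mm [ -86.5 -631.2 -133.1] min rows 15.6
```

Request:
step_arm --motion '[0.8, 0, 0, -0.1, 0.9, 0.8, -0.07, -0.05, -0.11, 0, 0.8, -0.07, -0.05, -0.11, 0, 0.8, -0.07, -0.06, -0.11, 0, 0.8, -0.07, -0.06, -0.1, 0, 0.8, -0.05, -0.13, 0, 0, 0.8, -0.02, -0.15, 0, 0, 0.8, 0, -0.155, 0, 0, 0.8, 0, -0.155, 0, 0, 0.8, 0, -0.155, 0, 0]'

```text
t: 8.92
tcp_pos: [0.5656, 0.0122, 0.2987]
orientation: [[1.0, 0.02, -0.002], [0.02, -1.0, -0.0], [-0.002, 0.0, -1.0]]
force: [0.6, 1.1, -0.3]
width: 0.799
```

```bash
python3 plan.py 561 401 300 1
```

```text
t 8.92 pos [565.6  12.2 298.7] psi 1.14 w 0.799 F [ 0.6  1.1 -0.3] q [-0.04  0.28 -0.08  1.68  0.02  1.19 -1.68] tilt [-0.12 -0.01]
turn units total 0.02
now tool shift units [ 0.0127 -1.5552 -0.005 ] mm [   3.2 -388.8   -1.3] min rows 9.3
after turn tool shift units [ 0.0089 -1.5552 -0.005 ] mm [   2.2 -388.8   -1.3] min rows 9.3
```

Request:
step_arm --motion '[0.8, 0, -0.16, 0, 0, 0.8, 0, -0.16, 0, 0, 0.8, 0, -0.16, 0, 0, 0.8, 0, -0.16, 0, 0, 0.8, 0, -0.16, 0, 0, 0.8, 0, -0.16, 0, 0, 0.8, 0, -0.16, 0, 0, 0.8, 0, -0.16, 0, 0, 0.8, 0, -0.15, 0, 0, 0.8, 0.01, -0.1, 0, 0]'

```text
t: 9.75
tcp_pos: [0.5589, 0.3975, 0.2977]
orientation: [[1.0, 0.024, -0.004], [0.024, -1.0, 0.0], [-0.004, -0.0, -1.0]]
force: [-0.4, -0.0, 0.6]
width: 0.803
```

Request:
step_arm --motion '[0.8, 0, -0.02, 0, 0, 0.8, 0, 0, 0, 0, 0.8, 0, 0, 0, 0]'

```text
t: 10.0
tcp_pos: [0.5612, 0.397, 0.2984]
orientation: [[1.0, 0.02, -0.002], [0.02, -1.0, -0.002], [-0.002, 0.002, -1.0]]
force: [0.6, 0.6, -0.6]
width: 0.798
```

```bash
python3 plan.py 561 401 63 1;python3 - <<'E'
from h import *
f=grab('top');g=grab('scene')
cv2.imwrite('pics/d4.png',f['image'][:,:,::-1]);cv2.imwrite('pics/e4.png',g['image'][:,:,::-1])
E
```

```text
t 10.00 pos [561.2 397.  298.4] psi 1.15 w 0.798 F [ 0.6  0.6 -0.6] q [-0.56  0.5  -0.2   1.35  0.1   1.3  -2.31] tilt [-0.1  -0.14]
turn units total 0.03
now tool shift units [-5.000e-04 -1.590e-02  9.415e-01] mm [-1.000e-01 -4.000e+00  2.354e+02] min rows 5.6
after turn tool shift units [-6.000e-04 -1.590e-02  9.415e-01] mm [-1.000e-01 -4.000e+00  2.354e+02] min rows 5.6
```

View pics/e4.png

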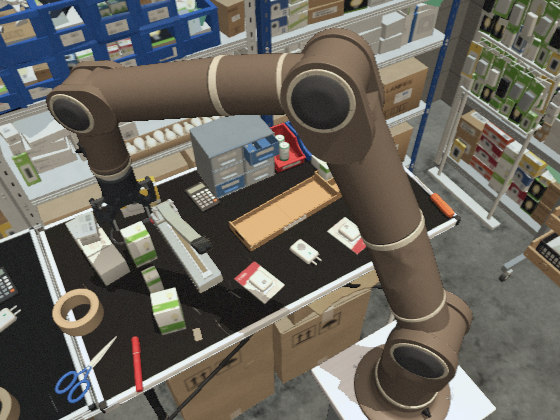

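View pics/d4.png

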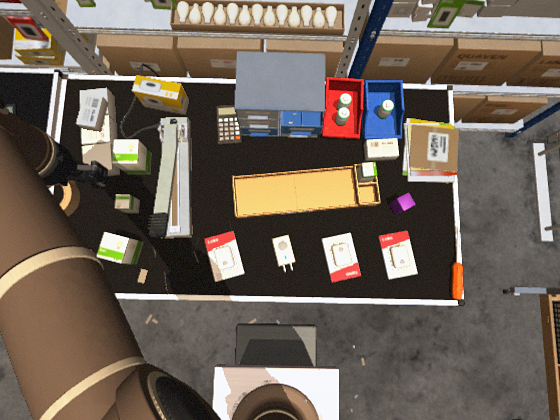

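Request:
step_arm --motion '[0.8, 0, -0.014, 0.05, 0, 0.8, 0, 0, 0.12, 0, 0.8, 0, 0, 0.14, 0, 0.8, 0, 0, 0.14, 0, 0.8, 0, 0, 0.14, 0, 0.8, 0, 0, 0.12, 0, 0.8, 0, 0, 0.05, 0, 0.8, 0, 0, 0, 0, 0.8, 0, 0, 0, 0, 0.8, 0, 0, 0, 0]'

```text
t: 10.93
tcp_pos: [0.5623, 0.4022, 0.1123]
orientation: [[1.0, 0.02, 0.003], [0.02, -1.0, 0.002], [0.003, -0.002, -1.0]]
force: [0.7, 0.7, 1.0]
width: 0.802
```

```bash
python3 plan.py 561 401 63 1
```

```text
t 10.93 pos [562.3 402.2 112.3] psi 1.13 w 0.802 F [0.7 0.7 1. ] q [-0.57  0.66 -0.19  1.54  0.14  0.95 -2.35] tilt [0.15 0.12]
turn units total 0.02
now tool shift units [-0.0055  0.0049  0.1972] mm [-1.4  1.2 49.3] min rows 1.2
after turn tool shift units [-0.0054  0.0049  0.1972] mm [-1.4  1.2 49.3] min rows 1.2
```

Request:
step_arm --motion '[0.8, -0.003, 0.003, 0.06, 0, 0.8, 0, 0, 0.06, 0, 0.8, 0, 0, 0.05, 0, 0.8, 0, 0, 0.027, 0, 0.8, 0, 0, 0, 0, 0.8, 0, 0, 0, 0, 0.8, 0, 0, 0, 0, 0.2, 0, 0, 0, 0, 0.2, 0, 0, 0, 0, 0.2, 0, 0, 0, 0]'

```text
t: 11.77
tcp_pos: [0.5608, 0.4012, 0.0616]
orientation: [[1.0, 0.02, 0.001], [0.02, -1.0, 0.001], [0.001, -0.001, -1.0]]
force: [-0.1, 0.1, 1.6]
width: 0.415
```

Request:
step_arm --motion '[0.2, 0, 0, 0, 0, 0.2, 0, 0, 0, 0, 0.2, 0, 0, 0, 0]'

```text
t: 12.02
tcp_pos: [0.5609, 0.4012, 0.0615]
orientation: [[1.0, 0.02, 0.001], [0.02, -1.0, 0.001], [0.001, -0.001, -1.0]]
force: [0.0, 0.6, 6.3]
width: 0.416
```

```bash
python3 plan.py 561 401 310 1
```

```text
t 12.02 pos [560.9 401.2  61.5] psi 1.16 w 0.416 F [0.  0.6 6.3] q [-0.57  0.72 -0.18  1.57  0.16  0.86 -2.36] tilt [0.06 0.04]
turn units total 0.03
now tool shift units [ 5.000e-04  9.000e-04 -9.938e-01] mm [ 1.000e-01  2.000e-01 -2.485e+02] min rows 6.0
after turn tool shift units [ 5.000e-04  9.000e-04 -9.938e-01] mm [ 1.000e-01  2.000e-01 -2.485e+02] min rows 6.0
```

Request:
step_arm --motion '[0.2, 0, 0, -0.06, 0, 0.2, 0, 0, -0.12, 0, 0.2, 0, 0, -0.15, 0, 0.2, 0, 0, -0.15, 0, 0.2, 0, 0, -0.15, 0, 0.2, 0, 0, -0.15, 0, 0.2, 0, 0, -0.15, 0, 0.2, 0, 0, -0.12, 0, 0.2, 0, 0, 0, -0.5, 0.2, 0, 0, 0, -0.5]'

```text
t: 12.85
tcp_pos: [0.5609, 0.4014, 0.326]
orientation: [[0.992, 0.127, 0.003], [0.127, -0.992, 0.002], [0.004, -0.002, -1.0]]
force: [0.4, -0.0, -1.1]
width: 0.412
```

```bash
python3 plan.py 605.6 -235 325 6.75
```

```text
t 12.85 pos [560.9 401.4 326. ] psi 7.29 w 0.412 F [ 0.4 -0.  -1.1] q [-0.55  0.49 -0.23  1.31  0.11  1.35 -2.22] tilt [0.2  0.14]
turn units total 0.09
now tool shift units [-0.1457  2.5478  0.004 ] mm [-36.4 636.9   1. ] min rows 15.3
after turn tool shift units [-0.1216  2.549   0.004 ] mm [-30.4 637.3   1. ] min rows 15.3
```

Request:
step_arm --motion '[0.2, -0.005, 0.08, 0, 0, 0.2, -0.008, 0.15, 0, 0, 0.2, -0.008, 0.155, 0, 0, 0.2, -0.008, 0.155, 0, 0, 0.2, -0.008, 0.155, 0, 0, 0.2, -0.008, 0.155, 0, 0, 0.2, -0.008, 0.155, 0, 0, 0.2, -0.008, 0.155, 0, 0, 0.2, -0.008, 0.155, 0, 0, 0.2, -0.008, 0.155, 0, 0]'

```text
t: 13.68
tcp_pos: [0.5866, 0.0319, 0.3231]
orientation: [[0.992, 0.125, -0.0], [0.125, -0.992, -0.0], [-0.0, -0.0, -1.0]]
force: [-0.1, -0.6, 0.0]
width: 0.41
```

```bash
python3 plan.py 605.6 -235 140 6.75
```

```text
t 13.68 pos [586.6  31.9 323.1] psi 7.16 w 0.410 F [-0.1 -0.6  0. ] q [-0.04  0.3  -0.12  1.59  0.04  1.25 -1.62] tilt [-0.03 -0.  ]
turn units total 0.07
now tool shift units [-0.0579  1.0688  0.7323] mm [-14.5 267.2 183.1] min rows 7.8
after turn tool shift units [-0.0502  1.0691  0.7323] mm [-12.5 267.3 183.1] min rows 7.8
```

Request:
step_arm --motion '[0.2, -0.006, 0.14, 0.05, 0, 0.2, -0.006, 0.13, 0.08, 0, 0.2, -0.006, 0.13, 0.09, 0, 0.2, -0.006, 0.13, 0.09, 0, 0.2, -0.006, 0.13, 0.09, 0, 0.2, -0.006, 0.13, 0.09, 0, 0.2, -0.006, 0.12, 0.09, 0, 0.2, -0.006, 0.1, 0.08, 0, 0.2, -0.005, 0.06, 0.07, 0, 0.2, 0, 0, 0, 0]'

```text
t: 14.52
tcp_pos: [0.6039, -0.2377, 0.136]
orientation: [[0.993, 0.119, -0.007], [0.119, -0.993, -0.0], [-0.007, -0.0, -1.0]]
force: [-1.2, -0.1, -0.8]
width: 0.415
```

Request:
step_arm --motion '[0.2, 0, 0, 0, 0, 0.2, 0, 0, 0, 0]'

```text
t: 14.68
tcp_pos: [0.6077, -0.2321, 0.1411]
orientation: [[0.992, 0.126, 0.0], [0.126, -0.992, 0.001], [0.0, -0.001, -1.0]]
force: [0.4, 0.5, -1.0]
width: 0.416
```

```bash
python3 plan.py 605.6 -235 67 6.75
python3 - <<'E'
from h import *
g=grab('scene');crop(g,280,120,380,210,6,'pics/e5.png')
E
```

```text
t 14.68 pos [ 607.7 -232.1  141.1] psi 7.21 w 0.416 F [ 0.4  0.5 -1. ] q [ 0.31  0.56 -0.03  1.64  0.02  0.94 -1.17] tilt [0.02 0.05]
turn units total 0.08
now tool shift units [-0.01    0.0106  0.2964] mm [-2.5  2.6 74.1] min rows 1.8
after turn tool shift units [-0.0099  0.0107  0.2964] mm [-2.5  2.7 74.1] min rows 1.8
```

View pics/e5.png

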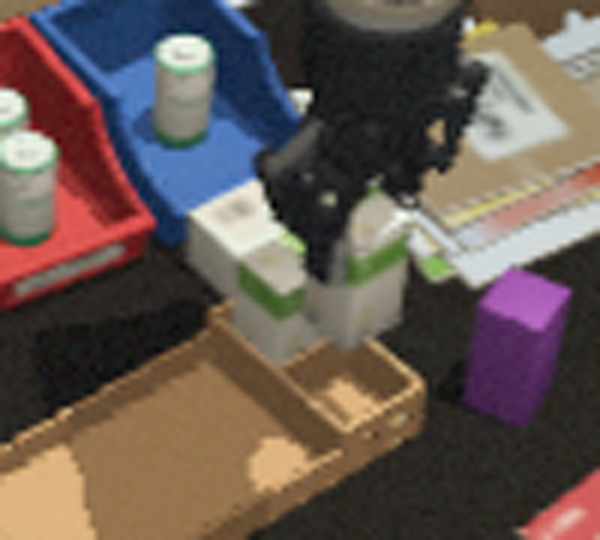

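Request:
step_arm --motion '[0.2, -0.008, 0.008, 0.04, 0.08, 0.2, 0, 0, 0.06, 0, 0.2, 0, 0, 0.06, 0, 0.2, 0, 0, 0.06, 0, 0.2, 0, 0, 0.04, 0, 0.2, 0, 0, 0.02, 0, 0.2, 0, 0, 0, 0, 0.2, 0, 0, 0, 0, 0.2, 0, 0, 0, 0]'

```text
t: 15.48
tcp_pos: [0.6063, -0.2356, 0.0717]
orientation: [[0.993, 0.116, 0.001], [0.116, -0.993, -0.0], [0.001, 0.001, -1.0]]
force: [1.4, -0.7, -0.3]
width: 0.41
```

```bash
python3 plan.py 605.6 -235 66 6.75
```

```text
t 15.48 pos [ 606.3 -235.6   71.7] psi 6.69 w 0.410 F [ 1.4 -0.7 -0.3] q [ 0.32  0.64 -0.03  1.69  0.02  0.81 -1.18] tilt [ 0.08 -0.03]
turn units total -0.01
now tool shift units [-0.0024 -0.0026  0.023 ] mm [-0.6 -0.6  5.7] min rows 0.1
after turn tool shift units [-0.0024 -0.0026  0.023 ] mm [-0.6 -0.6  5.7] min rows 0.1
```

Request:
step_arm --motion '[0.2, -0.002, -0.002, 0.012, 0, 0.2, 0, 0, 0.011, 0, 0.2, 0, 0, 0, 0, 0.2, 0, 0, 0, 0, 0.6, 0, 0, 0, 0, 0.6, 0, 0, 0, 0, 0.6, 0, 0, 0, 0, 0.6, 0, 0, 0, 0, 0.6, 0, 0, 0, 0]'

```text
t: 16.23
tcp_pos: [0.6049, -0.235, 0.0649]
orientation: [[0.993, 0.116, -0.0], [0.116, -0.993, 0.0], [-0.0, -0.0, -1.0]]
force: [-0.6, -0.7, 0.3]
width: 0.595
```

Request:
step_arm --motion '[0.6, 0, 0, -0.06, 0, 0.6, 0, 0, -0.1, 0, 0.7, 0, 0, -0.12, 0, 0.7, 0, 0, -0.12, 0, 0.7, 0, 0, 0, 0, 0.7, 0, 0, 0, 0]'

```text
t: 16.73
tcp_pos: [0.6062, -0.2354, 0.1673]
orientation: [[0.993, 0.116, 0.004], [0.116, -0.993, -0.001], [0.004, 0.002, -1.0]]
force: [-0.2, -0.6, -0.2]
width: 0.697
```

```bash
python3 - <<'E'
from h import *
g=grab('scene');crop(g,280,120,380,210,6,'pics/e6.png')
f=grab('top');crop(f,330,140,430,230,6,'pics/d6.png')
E
python3 plan.py 439.6 -321 150 192
```

```text
t 16.83 pos [ 604.5 -234.9  164.4] psi 6.69 w 0.703 F [-0.2 -1.  -0.2] q [ 0.31  0.53 -0.03  1.63  0.02  0.98 -1.17] tilt [-0.06  0.01]
turn units total 29.11
now tool shift units [-0.6954  0.2654  0.0575] mm [-173.8   66.3   14.4] min rows 4.5
after turn tool shift units [ 0.7169 -0.1998  0.0575] mm [179.2 -50.   14.4] min rows 4.5
```

View pics/e6.png

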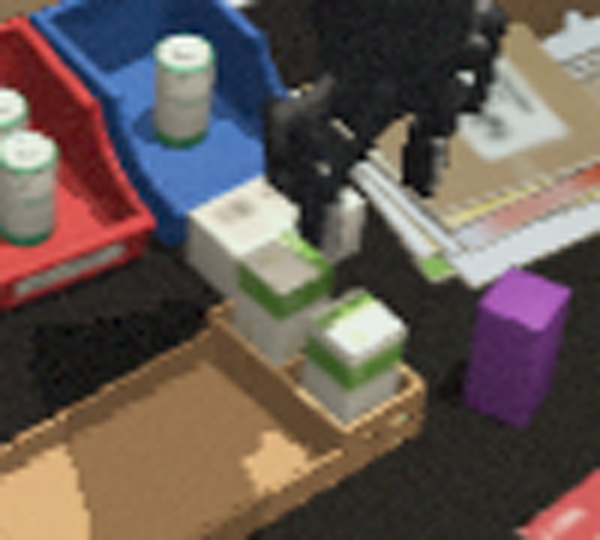

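```bash
python3 plan.py 441.5 -165.2 150 13.3
```

```text
t 16.83 pos [ 604.5 -234.9  164.4] psi 6.69 w 0.703 F [-0.2 -1.  -0.2] q [ 0.31  0.53 -0.03  1.63  0.02  0.98 -1.17] tilt [-0.06  0.01]
turn units total -1.10
now tool shift units [-0.6152 -0.3527  0.0575] mm [-153.8  -88.2   14.4] min rows 4.3
after turn tool shift units [-0.5705 -0.4212  0.0575] mm [-142.6 -105.3   14.4] min rows 4.3
```

Request:
step_arm --motion '[0.75, 0, 0, 0, -0.55, 0.75, 0, 0, 0, -0.55, 0.75, -0.09, -0.07, 0, 0, 0.75, -0.11, -0.08, 0, 0, 0.75, -0.11, -0.08, 0, 0, 0.75, -0.11, -0.08, 0.08, 0, 0.75, -0.1, -0.07, 0.1, 0, 0.75, -0.05, -0.04, 0.1, 0, 0.75, 0, 0, 0.05, 0, 0.75, 0, 0, 0, 0]'

```text
t: 17.67
tcp_pos: [0.4387, -0.1644, 0.0793]
orientation: [[0.973, 0.23, -0.007], [0.23, -0.973, 0.002], [-0.006, -0.004, -1.0]]
force: [0.6, 0.3, 0.2]
width: 0.751
```

Request:
step_arm --motion '[0.75, 0, 0, 0, 0, 0.75, 0, 0, 0, 0]'

```text
t: 17.83
tcp_pos: [0.443, -0.1658, 0.0827]
orientation: [[0.973, 0.23, 0.0], [0.23, -0.973, -0.0], [0.0, 0.0, -1.0]]
force: [1.0, -1.0, 0.1]
width: 0.75
```

```bash
python3 plan.py 441.5 -165.2 28 13.3;python3 - <<'E'
from h import *
g=grab('scene');crop(g,310,200,400,270,7,'pics/e7.png')
f=grab('top');crop(f,300,220,380,290,7,'pics/d7.png')
E
```

```text
t 17.83 pos [ 443.  -165.8   82.7] psi 13.28 w 0.750 F [ 1.  -1.   0.1] q [ 0.32  0.39 -0.08  2.12  0.05  0.63 -1.13] tilt [ 0.02 -0.  ]
turn units total -0.00
now tool shift units [-0.0054 -0.0037  0.219 ] mm [-1.3 -0.9 54.7] min rows 1.3
after turn tool shift units [-0.0054 -0.0038  0.219 ] mm [-1.3 -0.9 54.7] min rows 1.3
```

View pics/e7.png

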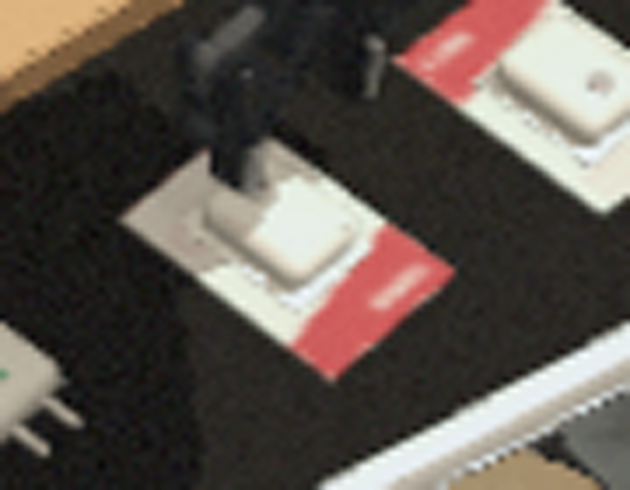

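View pics/d7.png

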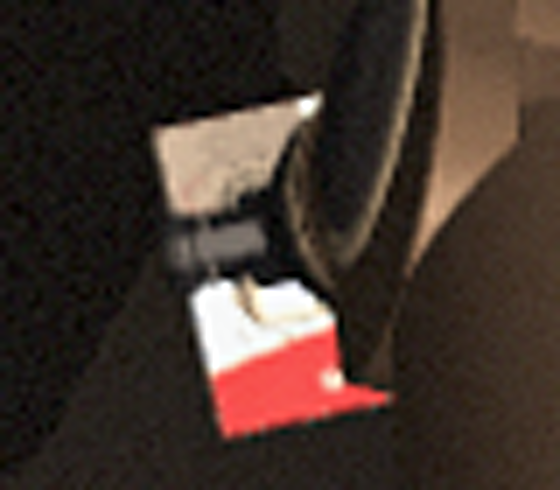

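Request:
step_arm --motion '[0.75, -0.005, -0.003, 0.05, 0, 0.75, 0, 0, 0.06, 0, 0.75, 0, 0, 0.05, 0, 0.75, 0, 0, 0.03, 0, 0.75, 0, 0, 0, 0, 0.75, 0, 0, 0, 0]'

```text
t: 18.43
tcp_pos: [0.4412, -0.1652, 0.0353]
orientation: [[0.973, 0.23, -0.0], [0.23, -0.973, -0.0], [-0.0, -0.0, -1.0]]
force: [0.4, -0.2, -0.2]
width: 0.752
```

```bash
python3 plan.py 441.5 -165.2 29 13.3
```

```text
t 18.43 pos [ 441.2 -165.2   35.3] psi 13.28 w 0.752 F [ 0.4 -0.2 -0.2] q [ 0.31  0.48 -0.07  2.14  0.06  0.52 -1.14] tilt [-0. -0.]
turn units total -0.00
now tool shift units [0.0014 0.0003 0.025 ] mm [0.3 0.1 6.3] min rows 0.2
after turn tool shift units [0.0014 0.0003 0.025 ] mm [0.3 0.1 6.3] min rows 0.2
```

Request:
step_arm --motion '[0.75, 0, 0, 0.012, 0, 0.75, 0, 0, 0.01, 0, 0.75, 0, 0, 0, 0, 0.3, 0, 0, 0, 0, 0.3, 0, 0, 0, 0, 0.3, 0, 0, 0, 0, 0.3, 0, 0, 0, 0, 0.3, 0, 0, 0, 0]'

```text
t: 19.1
tcp_pos: [0.441, -0.1653, 0.0302]
orientation: [[0.973, 0.23, 0.0], [0.23, -0.973, -0.0], [0.0, 0.0, -1.0]]
force: [-2.7, 0.7, 6.9]
width: 0.48
```

```bash
python3 plan.py 441.5 -165.2 29 13.3;python3 - <<'E'
from h import *
g=grab('scene');crop(g,310,200,400,270,7,'pics/e8.png')
E
```

```text
t 19.10 pos [ 441.  -165.3   30.2] psi 13.27 w 0.480 F [-2.7  0.7  6.9] q [ 0.31  0.49 -0.07  2.15  0.07  0.51 -1.15] tilt [ 0.03 -0.01]
turn units total -0.00
now tool shift units [0.0019 0.0002 0.0047] mm [0.5 0.  1.2] min rows 0.0
after turn tool shift units [0.0019 0.0002 0.0047] mm [0.5 0.  1.2] min rows 0.0
```

View pics/e8.png

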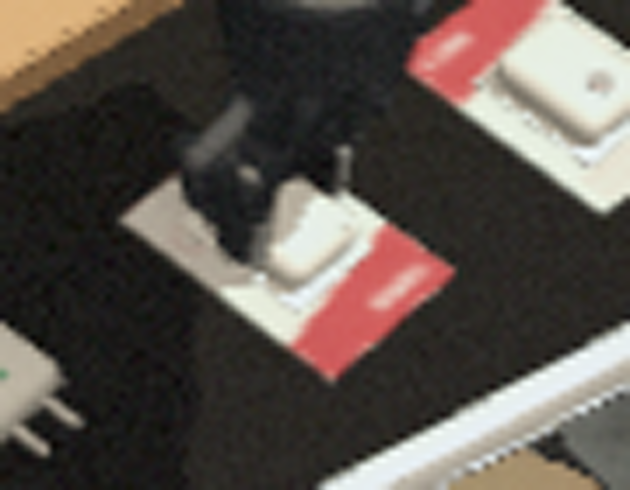

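Request:
step_arm --motion '[0.3, 0, 0, 0, 0, 0.3, 0, 0, -0.02, 0, 0.3, 0, 0, -0.05, 0, 0.3, 0, 0, -0.08, 0, 0.3, 0, 0, -0.1, 0, 0.3, 0, 0, -0.1, 0, 0.3, 0, 0, -0.1, 0, 0.3, 0, 0, 0, 0, 0.3, 0, 0, 0, 0]'

```text
t: 19.9
tcp_pos: [0.4417, -0.1654, 0.1436]
orientation: [[0.973, 0.23, 0.003], [0.23, -0.973, -0.001], [0.003, 0.002, -1.0]]
force: [-1.0, 0.1, -0.9]
width: 0.479
```

```bash
python3 plan.py 600 50 100 96.75;python3 - <<'E'
from h import *
g=grab('scene');crop(g,290,150,400,240,6.5,'pics/e9.png')
f=grab('top');crop(f,300,220,380,290,7,'pics/d9.png')
E
```

```text
t 19.90 pos [ 441.7 -165.4  143.6] psi 13.28 w 0.479 F [-1.   0.1 -0.9] q [ 0.33  0.29 -0.08  2.07  0.03  0.77 -1.12] tilt [ 0.19 -0.06]
turn units total -13.91
now tool shift units [ 0.8141 -0.6931  0.1743] mm [ 203.5 -173.3   43.6] min rows 6.5
after turn tool shift units [0.7812 0.73   0.1743] mm [195.3 182.5  43.6] min rows 6.5
```

View pics/e9.png

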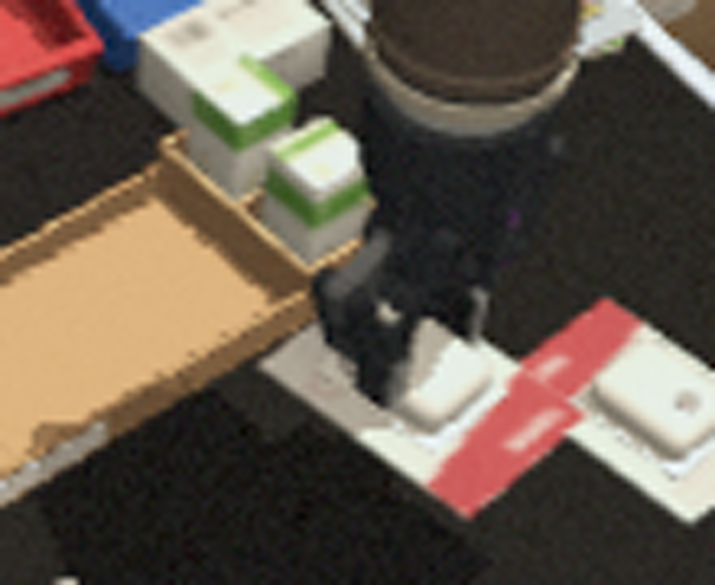

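View pics/d9.png

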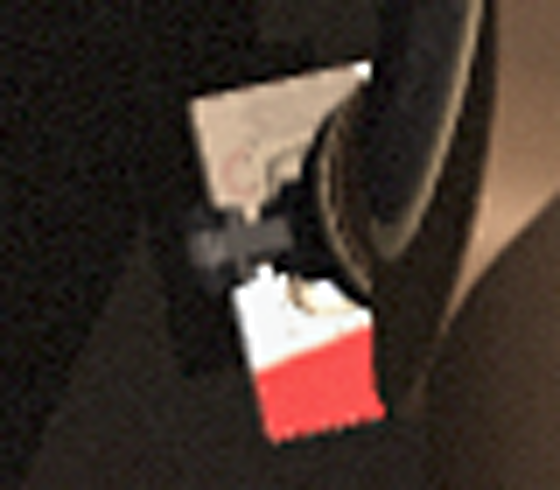

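Request:
step_arm --motion '[0.3, 0, 0, 0, -0.6, 0.3, 0, 0, 0, -1, 0.3, 0, 0, 0, -1, 0.3, 0, 0, 0, -1, 0.3, 0, 0, 0, -1, 0.3, 0, 0, 0, -1, 0.3, 0, 0, 0, -1, 0.3, 0, 0, 0, -1, 0.3, 0, 0, 0, -1, 0.3, 0, 0, 0, -1]'

```text
t: 20.83
tcp_pos: [0.44, -0.1648, 0.1406]
orientation: [[0.322, 0.947, -0.003], [0.947, -0.322, 0.001], [0.0, -0.003, -1.0]]
force: [0.1, -0.7, -0.8]
width: 0.483
```

Request:
step_arm --motion '[0.3, 0, 0, 0, -1, 0.3, 0, 0, 0, -1, 0.3, 0, 0, 0, -1, 0.3, 0, 0, 0, -1, 0.3, 0, 0, 0, -0.3, 0.3, 0, 0, 0, 0, 0.3, 0, 0, 0, 0]'

```text
t: 21.42
tcp_pos: [0.4402, -0.165, 0.141]
orientation: [[-0.115, 0.993, -0.002], [0.993, 0.115, 0.001], [0.001, -0.002, -1.0]]
force: [0.6, 1.3, -1.4]
width: 0.481
```

```bash
python3 plan.py 598.1 58.1 120 96.75
```

```text
t 21.42 pos [ 440.2 -165.   141. ] psi 96.59 w 0.481 F [ 0.6  1.3 -1.4] q [ 0.57  0.32 -0.38  2.06  0.16  0.79  0.21] tilt [-0.11  0.06]
turn units total -0.03
now tool shift units [0.8139 0.7299 0.084 ] mm [203.5 182.5  21. ] min rows 6.6
after turn tool shift units [0.8119 0.7321 0.084 ] mm [203. 183.  21.] min rows 6.6
```

Request:
step_arm --motion '[0.3, 0.05, 0.045, 0, 0, 0.3, 0.1, 0.09, 0, 0, 0.3, 0.11, 0.1, 0, 0, 0.3, 0.11, 0.1, 0, 0, 0.3, 0.11, 0.1, 0, 0, 0.3, 0.11, 0.1, 0, 0, 0.3, 0.11, 0.1, 0, 0, 0.3, 0.07, 0.06, 0.03, 0, 0.3, 0.042, 0.036, 0.05, 0, 0.3, 0, 0, 0, 0]'

```text
t: 22.25
tcp_pos: [0.5985, 0.0619, 0.1193]
orientation: [[-0.12, 0.993, -0.003], [0.993, 0.12, 0.002], [0.002, -0.003, -1.0]]
force: [-0.9, -1.1, -1.4]
width: 0.479
```

Request:
step_arm --motion '[0.3, 0, 0, 0, 0, 0.3, 0, 0, 0, 0, 0.3, 0, 0, 0, 0]'

```text
t: 22.5
tcp_pos: [0.5985, 0.0563, 0.1223]
orientation: [[-0.114, 0.993, -0.0], [0.993, 0.114, -0.001], [-0.001, -0.0, -1.0]]
force: [-0.3, -0.2, -0.6]
width: 0.478
```

```bash
python3 plan.py 598.1 58.1 36 96.75;python3 - <<'E'
from h import *
g=grab('scene');crop(g,220,150,350,255,6,'pics/e10.png')
f=grab('top');crop(f,220,150,330,230,7,'pics/d10.png')
E
```

```text
t 22.50 pos [598.5  56.3 122.3] psi 96.57 w 0.478 F [-0.3 -0.2 -0.6] q [ 0.11  0.54 -0.39  1.76  0.26  0.89 -0.28] tilt [-0.01 -0.05]
turn units total -0.03
now tool shift units [ 0.0071 -0.0006  0.3451] mm [ 1.8 -0.2 86.3] min rows 2.1
after turn tool shift units [ 0.0071 -0.0006  0.3451] mm [ 1.8 -0.1 86.3] min rows 2.1
```

View pics/e10.png

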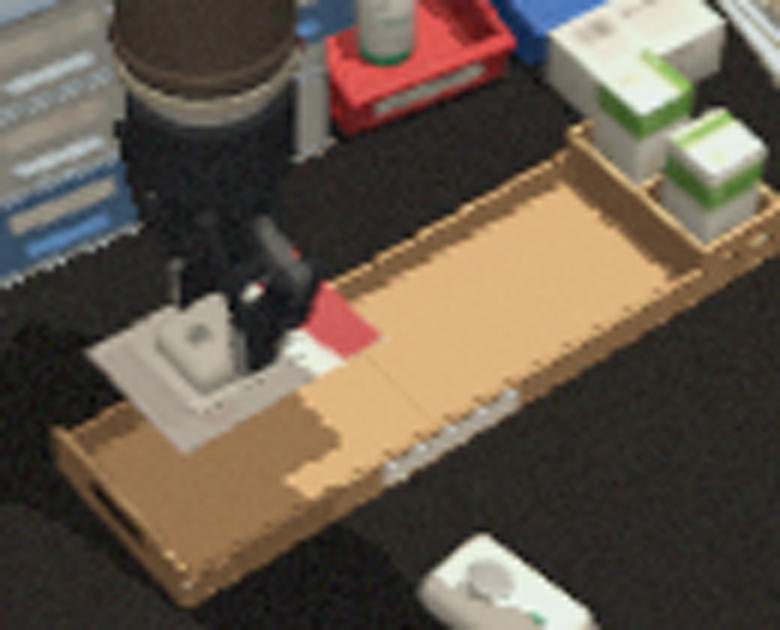

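View pics/d10.png

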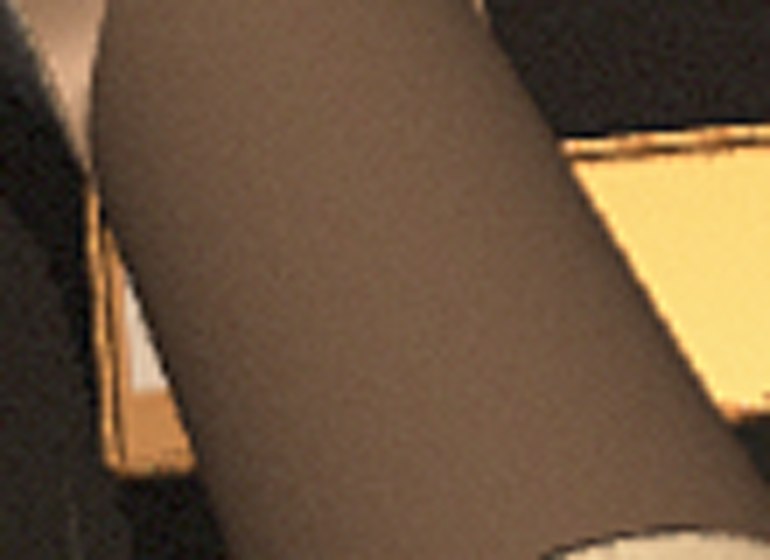

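Request:
step_arm --motion '[0.3, 0.006, 0, 0.04, 0, 0.3, 0, 0, 0.07, 0, 0.3, 0, 0, 0.08, 0, 0.3, 0, 0, 0.07, 0, 0.3, 0, 0, 0.04, 0, 0.3, 0, 0, 0.02, -0.03, 0.3, 0, 0, 0, 0, 0.3, 0, 0, 0, 0, 0.3, 0, 0, 0, 0]'

```text
t: 23.35
tcp_pos: [0.5993, 0.0594, 0.043]
orientation: [[-0.119, 0.993, 0.002], [0.993, 0.119, 0.0], [0.0, 0.002, -1.0]]
force: [1.1, 0.3, -1.0]
width: 0.484
```

```bash
python3 plan.py 598.1 58.1 35 96.75;python3 - <<'E'
from h import *
g=grab('scene');crop(g,220,170,320,255,7,'pics/e11.png')
E
```

```text
t 23.35 pos [599.3  59.4  43. ] psi 96.86 w 0.484 F [ 1.1  0.3 -1. ] q [ 0.08  0.65 -0.35  1.81  0.32  0.74 -0.33] tilt [0.09 0.01]
turn units total 0.02
now tool shift units [-0.0047 -0.0052  0.032 ] mm [-1.2 -1.3  8. ] min rows 0.2
after turn tool shift units [-0.0047 -0.0052  0.032 ] mm [-1.2 -1.3  8. ] min rows 0.2
```

View pics/e11.png

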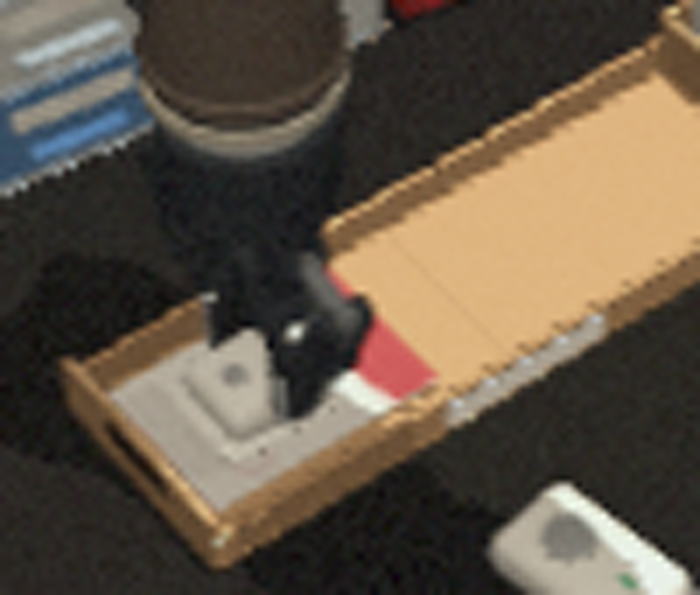

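Request:
step_arm --motion '[0.3, -0.003, -0.003, 0.012, 0, 0.3, 0, 0, 0.012, 0, 0.3, 0, 0, 0.006, 0, 0.3, 0, 0, 0, 0, 0.3, 0, 0, 0, 0, 0.3, 0, 0, 0, 0]'

```text
t: 23.9
tcp_pos: [0.5979, 0.0584, 0.0345]
orientation: [[-0.12, 0.993, -0.0], [0.993, 0.12, 0.0], [0.0, -0.0, -1.0]]
force: [0.4, -0.3, -0.0]
width: 0.479
```

```bash
python3 plan.py 598.1 58.1 35 96.75
```

```text
t 23.90 pos [597.9  58.4  34.5] psi 96.87 w 0.479 F [ 0.4 -0.3 -0. ] q [ 0.08  0.66 -0.35  1.81  0.32  0.72 -0.33] tilt [-0.  0.]
turn units total 0.02
now tool shift units [-0.0015  0.0007 -0.0021] mm [-0.4  0.2 -0.5] min rows 0.0
after turn tool shift units [-0.0014  0.0007 -0.0021] mm [-0.4  0.2 -0.5] min rows 0.0
```

Release and rise.

Request:
step_arm --motion '[0.62, 0, 0, 0, 0, 0.62, 0, 0, 0, 0, 0.62, 0, 0, 0, 0, 0.62, 0, 0, 0, 0, 0.62, 0, 0, -0.04, 0, 0.62, 0, 0, -0.08, 0, 0.62, 0, 0, -0.12, 0, 0.75, 0, 0, -0.12, 0, 0.75, 0, 0, 0, 0, 0.75, 0, 0, 0, 0]'

```text
t: 24.73
tcp_pos: [0.5993, 0.0587, 0.1274]
orientation: [[-0.119, 0.993, 0.005], [0.993, 0.119, 0.0], [-0.0, 0.005, -1.0]]
force: [-1.1, 0.4, 0.0]
width: 0.746
```

```bash
python3 - <<'E'
from fit import *
import pickle
g=grab('scene');crop(g,220,150,350,255,6,'pics/e12.png')
E
python3 plan.py 439.6 -321 130 192
```

```text
t 24.78 pos [598.3  58.3 125.7] psi 96.86 w 0.749 F [ 0.1  0.4 -1.1] q [ 0.11  0.54 -0.4   1.76  0.26  0.89 -0.28] tilt [ 0.11 -0.01]
turn units total -15.86
now tool shift units [-1.4307 -0.8113 -0.0172] mm [-357.7 -202.8   -4.3] min rows 9.9
after turn tool shift units [ 0.9363 -1.3522 -0.0172] mm [ 234.1 -338.    -4.3] min rows 9.9
```

View pics/e12.png

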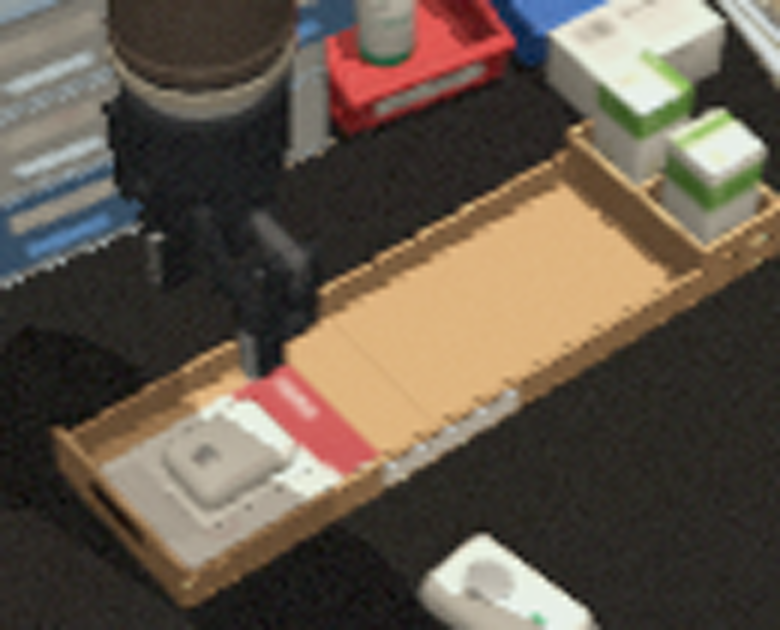

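Request:
step_arm --motion '[0.75, -0.1, -0.057, 0, 0, 0.75, -0.13, -0.074, 0, 0, 0.75, -0.14, -0.08, 0, 0, 0.75, -0.14, -0.08, 0, 0, 0.75, -0.14, -0.08, 0, 0, 0.75, -0.14, -0.08, 0, 0, 0.75, -0.14, -0.08, 0, 0, 0.75, -0.14, -0.08, 0, 0, 0.75, -0.14, -0.08, 0, 0, 0.75, -0.14, -0.08, 0, -0.5]'

```text
t: 25.62
tcp_pos: [0.4451, -0.301, 0.1236]
orientation: [[-0.171, 0.985, -0.002], [0.985, 0.171, 0.001], [0.001, -0.001, -1.0]]
force: [1.2, -0.8, 1.0]
width: 0.747
```

Request:
step_arm --motion '[0.75, -0.08, -0.04, 0, -1, 0.75, 0, 0, 0, -1, 0.75, 0, 0, 0, -1, 0.75, 0, 0, 0, -1, 0.75, 0, 0, 0, -1, 0.75, 0, 0, 0, -1, 0.75, 0, 0, 0, -1, 0.75, 0, 0, 0, -1, 0.75, 0, 0, 0, -1, 0.75, 0, 0, 0, -1]'

```text
t: 26.45
tcp_pos: [0.4397, -0.3207, 0.1234]
orientation: [[-0.941, 0.339, -0.002], [0.339, 0.941, 0.001], [0.002, 0.001, -1.0]]
force: [0.0, 0.9, 0.5]
width: 0.748
```

Request:
step_arm --motion '[0.75, 0, 0, 0, -1, 0.75, 0, 0, 0, -1, 0.75, 0, 0, 0, -1, 0.75, 0, 0, 0, -1, 0.75, 0, 0, 0, -1, 0.75, 0, 0, 0, -0.3, 0.75, 0, 0, 0, 0, 0.75, 0, 0, 0, 0]'

```text
t: 27.12
tcp_pos: [0.4399, -0.3208, 0.1237]
orientation: [[-0.98, -0.201, -0.001], [-0.201, 0.98, 0.001], [0.001, 0.001, -1.0]]
force: [0.6, 0.4, -0.3]
width: 0.753
```

```bash
python3 plan.py 439.6 -321 80 192;python3 - <<'E'
from h import *
g=grab('scene');crop(g,350,150,440,240,6,'pics/e13.png')
E
```

```text
t 27.12 pos [ 439.9 -320.8  123.7] psi -168.42 w 0.753 F [ 0.6  0.4 -0.3] q [ 1.1   0.54 -0.73  1.89  0.45  0.89  1.91] tilt [-0.07  0.07]
turn units total -0.07
now tool shift units [ 0.0013 -0.0004  0.1748] mm [ 0.3 -0.1 43.7] min rows 1.0
after turn tool shift units [ 0.0013 -0.0004  0.1748] mm [ 0.3 -0.1 43.7] min rows 1.0
```

View pics/e13.png

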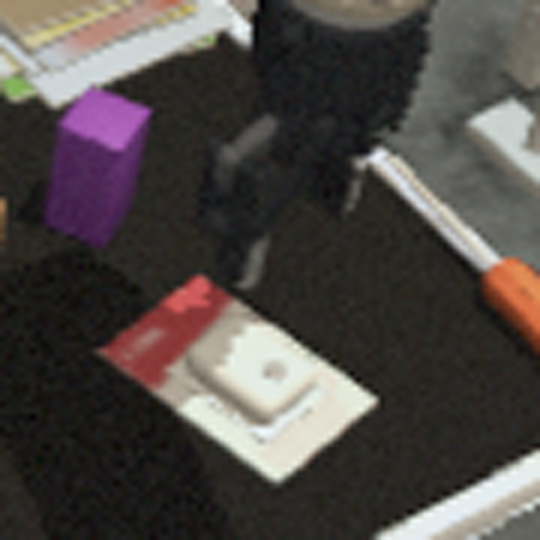

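Request:
step_arm --motion '[0.75, 0.001, 0, 0.04, -0.07, 0.75, 0, 0, 0.07, 0, 0.75, 0, 0, 0.08, 0, 0.75, 0, 0, 0.08, 0, 0.75, 0, 0, 0.05, 0, 0.75, 0, 0, 0.03, 0, 0.75, 0, 0, 0, 0, 0.75, 0, 0, 0, 0, 0.75, 0, 0, 0, 0]'

```text
t: 27.92
tcp_pos: [0.4409, -0.3213, 0.0378]
orientation: [[-0.978, -0.209, 0.001], [-0.209, 0.978, -0.001], [-0.001, -0.001, -1.0]]
force: [1.3, -0.4, 0.6]
width: 0.748
```

```bash
python3 plan.py 439.6 -321 30 192
```

```text
t 27.92 pos [ 440.9 -321.3   37.8] psi -167.91 w 0.748 F [ 1.3 -0.4  0.6] q [ 1.02  0.65 -0.65  1.94  0.58  0.74  1.82] tilt [ 0.06 -0.04]
turn units total 0.01
now tool shift units [0.0046 0.0024 0.0312] mm [1.2 0.6 7.8] min rows 0.2
after turn tool shift units [0.0046 0.0024 0.0312] mm [1.2 0.6 7.8] min rows 0.2
```

Request:
step_arm --motion '[0.75, 0.003, 0.001, 0.015, 0, 0.75, 0, 0, 0.012, 0, 0.75, 0, 0, 0, 0, 0.75, 0, 0, 0, 0, 0.3, 0, 0, 0, 0, 0.3, 0, 0, 0, 0, 0.3, 0, 0, 0, 0, 0.3, 0, 0, 0, 0, 0.3, 0, 0, 0, 0, 0.3, 0, 0, 0, 0]'

```text
t: 28.75
tcp_pos: [0.4396, -0.3212, 0.0309]
orientation: [[-0.978, -0.209, 0.0], [-0.209, 0.978, -0.001], [-0.0, -0.001, -1.0]]
force: [-2.0, 0.5, 5.4]
width: 0.478
```

```bash
python3 plan.py 439.6 -321 30 192
```

```text
t 28.75 pos [ 439.6 -321.2   30.9] psi -167.92 w 0.478 F [-2.   0.5  5.4] q [ 1.02  0.66 -0.64  1.94  0.58  0.73  1.81] tilt [ 0.01 -0.03]
turn units total 0.01
now tool shift units [-0.0002  0.0006  0.0038] mm [-0.   0.1  0.9] min rows 0.0
after turn tool shift units [-0.0002  0.0006  0.0038] mm [-0.   0.1  0.9] min rows 0.0
```

Request:
step_arm --motion '[0.3, 0, 0, -0.02, 0, 0.3, 0, 0, -0.06, 0, 0.3, 0, 0, -0.1, 0, 0.3, 0, 0, -0.12, 0, 0.3, 0, 0, -0.12, 0.5, 0.3, 0, 0, -0.02, 1, 0.3, 0, 0, 0, 1, 0.3, 0, 0, 0, 1, 0.3, 0, 0, 0, 1, 0.3, 0, 0, 0, 1]'

```text
t: 29.58
tcp_pos: [0.4393, -0.3211, 0.1407]
orientation: [[-0.932, 0.362, 0.0], [0.362, 0.932, -0.0], [-0.0, -0.0, -1.0]]
force: [0.4, -0.2, -1.1]
width: 0.474
```

Request:
step_arm --motion '[0.3, 0, 0, 0, 1, 0.3, 0, 0, 0, 1, 0.3, 0, 0, 0, 1, 0.3, 0, 0, 0, 1, 0.3, 0, 0, 0, 1, 0.3, 0, 0, 0, 1, 0.3, 0, 0, 0, 1, 0.3, 0, 0, 0, 1, 0.3, 0, 0, 0, 1, 0.3, 0, 0, 0, 1]'

```text
t: 30.42
tcp_pos: [0.4394, -0.3209, 0.1405]
orientation: [[-0.153, 0.988, 0.0], [0.988, 0.153, 0.0], [0.0, 0.0, -1.0]]
force: [-0.0, 0.4, -0.3]
width: 0.475
```

Request:
step_arm --motion '[0.3, 0, 0, 0, 0.4, 0.3, 0, 0, 0, 0, 0.3, 0, 0, 0, 0]'

```text
t: 30.67
tcp_pos: [0.4395, -0.3208, 0.1404]
orientation: [[-0.119, 0.993, 0.0], [0.993, 0.119, 0.0], [0.0, 0.0, -1.0]]
force: [0.0, -0.6, -0.6]
width: 0.476
```

```bash
python3 plan.py 609.1 -35.2 120 96.75
```

```text
t 30.67 pos [ 439.5 -320.8  140.4] psi 96.81 w 0.476 F [ 0.  -0.6 -0.6] q [ 0.83  0.43 -0.36  1.89  0.2   0.85  0.48] tilt [0. 0.]
turn units total 0.01
now tool shift units [1.054  0.8091 0.0818] mm [263.5 202.3  20.4] min rows 8.0
after turn tool shift units [1.0548 0.808  0.0818] mm [263.7 202.   20.4] min rows 8.0
```

Request:
step_arm --motion '[0.3, 0.06, 0.046, 0, 0, 0.3, 0.115, 0.088, 0, 0, 0.3, 0.115, 0.088, 0, 0, 0.3, 0.115, 0.088, 0, 0, 0.3, 0.115, 0.088, 0, 0, 0.3, 0.115, 0.088, 0, 0, 0.3, 0.115, 0.088, 0, 0, 0.3, 0.115, 0.088, 0, 0, 0.3, 0.115, 0.088, 0, 0, 0.3, 0.07, 0.055, 0.04, 0]'

```text
t: 31.5
tcp_pos: [0.6114, -0.0322, 0.1322]
orientation: [[-0.122, 0.993, 0.004], [0.993, 0.122, 0.002], [0.002, 0.005, -1.0]]
force: [0.2, 0.6, 0.8]
width: 0.478
```

Request:
step_arm --motion '[0.3, 0, 0, 0.04, 0, 0.3, 0, 0, 0, 0, 0.3, 0, 0, 0, 0, 0.3, 0, 0, 0, 0]'

```text
t: 31.83
tcp_pos: [0.6083, -0.0386, 0.1204]
orientation: [[-0.115, 0.993, -0.001], [0.993, 0.115, -0.001], [-0.001, -0.001, -1.0]]
force: [-0.4, -0.4, -0.2]
width: 0.475
```

```bash
python3 plan.py 609.1 -35.2 37.4 96.75;python3 - <<'E'
from h import *
g=grab('scene');crop(g,220,150,350,255,6,'pics/e14.png')
E
```

```text
t 31.83 pos [608.3 -38.6 120.4] psi 96.62 w 0.475 F [-0.4 -0.4 -0.2] q [ 0.27  0.56 -0.4   1.74  0.27  0.89 -0.13] tilt [-0.03 -0.05]
turn units total -0.02
now tool shift units [0.0132 0.0047 0.332 ] mm [ 3.3  1.2 83. ] min rows 2.0
after turn tool shift units [0.0132 0.0047 0.332 ] mm [ 3.3  1.2 83. ] min rows 2.0
```

View pics/e14.png

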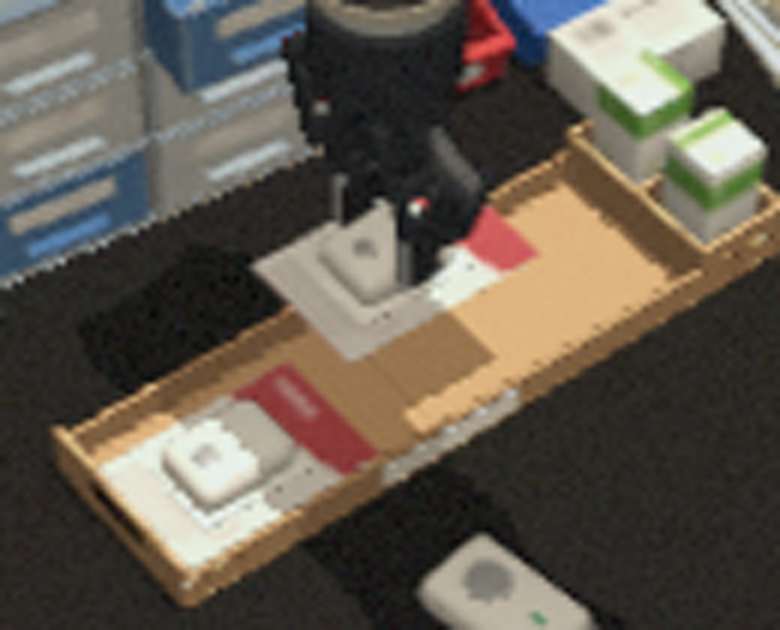

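```bash
cat > tr.py <<'E'
from h import *
def tray(P,o=(.613,-.068),a=6.75):
    a=np.radians(a);c,s=np.cos(a),np.sin(a);d=np.array(P[:2])-o;return np.round(np.array([c*d[0]+s*d[1],-s*d[0]+c*d[1]])*1e3,1)
E
python3 - <<'E'
from tr import *
import pickle
f,g=pickle.load(open('f0.pkl','rb'))
q=lambda u,v,k=6,x0=220,y0=150:(x0+u/k-.5+.5/k,y0+v/k-.5+.5/k)
for n,p,z in[('hdr near',(347,475),.006),('hdr near2',(378,462),.006),('hdr far',(285,366),.006),('strip near',(188,568),.006),('strip far',(100,470),.006),('tray floor cell end near',(620,312),.004),('endwall near top',(185,588),.034),('endwall far top',(57,437),.034),('lane cell far top',(570,133),.038)]:
    print(n,tray(w(g,*q(*p),z)))
E
```

```text
hdr near [-41.8  84.5]
hdr near2 [-44.7  67.2]
hdr far [34.8 66.6]
strip near [-40.7 180.7]
strip far [ 36.2 180.5]
tray floor cell end near [-40.9 -95.3]
endwall near top [-67.4 199.4]
endwall far top [ 46.5 196.5]
lane cell far top [  51.4 -136.2]
```

Request:
step_arm --motion '[0.3, 0.008, 0.002, 0.04, 0, 0.3, 0, 0, 0.07, 0, 0.3, 0, 0, 0.08, 0, 0.3, 0, 0, 0.06, 0, 0.3, 0, 0, 0.04, 0, 0.3, 0, 0, 0.015, -0.02, 0.3, 0, 0, 0, 0, 0.3, 0, 0, 0, 0, 0.3, 0, 0, 0, 0]'

```text
t: 32.63
tcp_pos: [0.6097, -0.035, 0.045]
orientation: [[-0.118, 0.993, 0.002], [0.993, 0.118, -0.0], [-0.0, 0.002, -1.0]]
force: [-0.4, -0.3, -0.4]
width: 0.475
```

```bash
python3 plan.py 609.1 -35.2 37.4 96.75;python3 - <<'E'
from h import *
g=grab('scene');crop(g,220,150,350,255,6,'pics/e15.png')
E
```

```text
t 32.63 pos [609.7 -35.   45. ] psi 96.79 w 0.475 F [-0.4 -0.3 -0.4] q [ 0.24  0.66 -0.36  1.78  0.32  0.76 -0.17] tilt [ 0.09 -0.  ]
turn units total 0.01
now tool shift units [-0.0007 -0.0026  0.0305] mm [-0.2 -0.7  7.6] min rows 0.2
after turn tool shift units [-0.0007 -0.0026  0.0305] mm [-0.2 -0.7  7.6] min rows 0.2
```

View pics/e15.png

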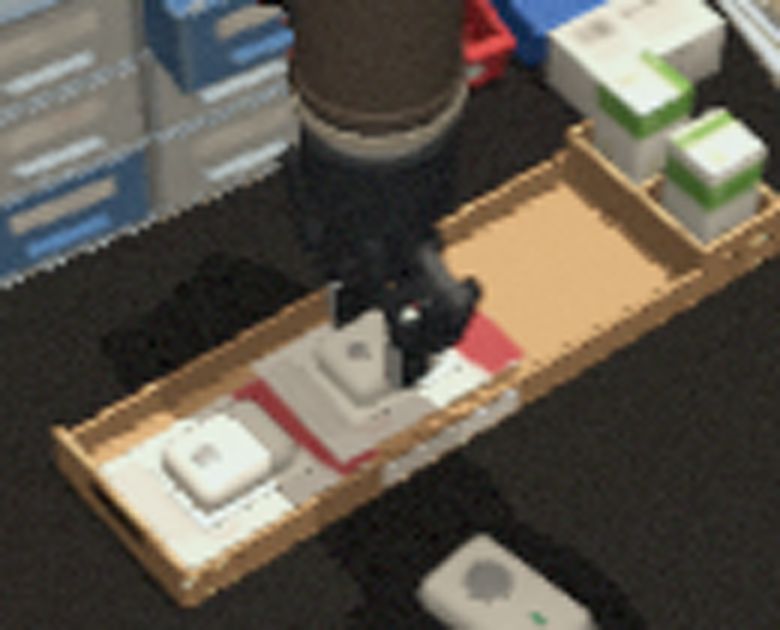

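Request:
step_arm --motion '[0.3, 0, -0.002, 0.012, 0, 0.3, 0, 0, 0.01, 0, 0.3, 0, 0, 0.006, 0, 0.3, 0, 0, 0, 0, 0.3, 0, 0, 0, 0, 0.3, 0, 0, 0, 0]'

```text
t: 33.18
tcp_pos: [0.6085, -0.0349, 0.037]
orientation: [[-0.119, 0.993, -0.0], [0.993, 0.119, -0.0], [-0.0, -0.0, -1.0]]
force: [-0.5, -0.1, -0.8]
width: 0.476
```

```bash
python3 plan.py 609.1 -35.2 37.4 96.75
```

```text
t 33.18 pos [608.5 -34.9  37. ] psi 96.81 w 0.476 F [-0.5 -0.1 -0.8] q [ 0.23  0.67 -0.36  1.79  0.33  0.74 -0.18] tilt [-0. -0.]
turn units total 0.01
now tool shift units [-0.0013  0.0022 -0.0015] mm [-0.3  0.5 -0.4] min rows 0.0
after turn tool shift units [-0.0013  0.0022 -0.0015] mm [-0.3  0.5 -0.4] min rows 0.0
```

Request:
step_arm --motion '[0.62, 0, 0, 0, 0, 0.62, 0, 0, 0, 0, 0.62, 0, 0, 0, 0, 0.62, 0, 0, 0, 0, 0.62, 0, 0, -0.04, 0, 0.62, 0, 0, -0.08, 0, 0.62, 0, 0, -0.12, 0, 0.75, 0, 0, -0.12, 0, 0.75, 0, 0, -0.05, 0, 0.75, 0, 0, 0, 0]'

```text
t: 34.02
tcp_pos: [0.6107, -0.0348, 0.1439]
orientation: [[-0.118, 0.993, 0.007], [0.993, 0.118, -0.0], [-0.001, 0.007, -1.0]]
force: [0.3, -0.1, -0.2]
width: 0.751
```

```bash
python3 - <<'E'
from h import *
g=grab('scene');crop(g,220,150,350,255,6,'pics/e16.png')
E
python3 plan.py 426.1 144.7 130 196.9
```

```text
t 34.07 pos [609.6 -35.  141.7] psi 96.79 w 0.750 F [-0.  -0.4 -0. ] q [ 0.27  0.53 -0.41  1.73  0.25  0.93 -0.12] tilt [ 0.22 -0.02]
turn units total -16.68
now tool shift units [ 0.8005 -0.6436  0.0469] mm [ 200.1 -160.9   11.7] min rows 6.2
after turn tool shift units [0.4932 0.901  0.0469] mm [123.3 225.3  11.7] min rows 6.2
```

View pics/e16.png

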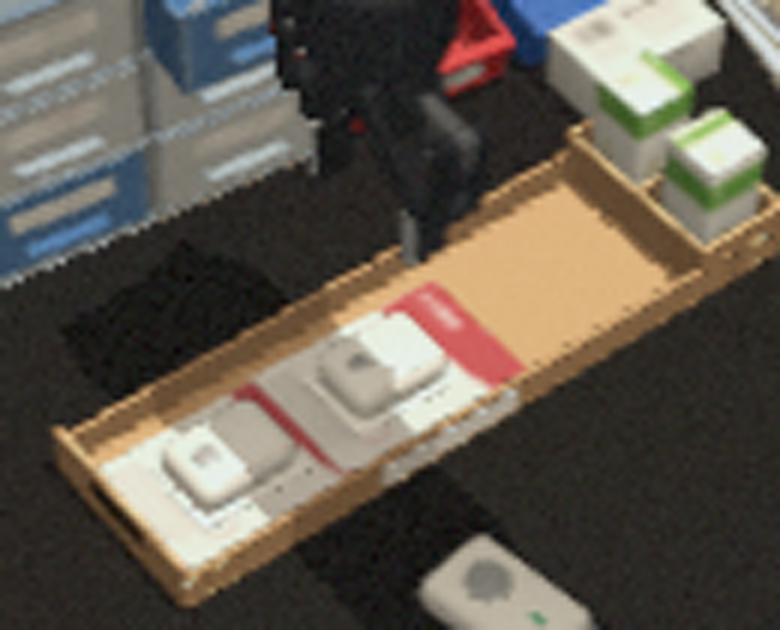

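Request:
step_arm --motion '[0.75, 0.06, -0.048, 0, 0, 0.75, 0.1, -0.08, 0, 0, 0.75, 0.12, -0.096, 0, 0, 0.75, 0.12, -0.096, 0, 0, 0.75, 0.12, -0.096, 0, 0, 0.75, 0.12, -0.096, 0, 0, 0.75, 0.1, -0.08, 0.02, 0, 0.75, 0.06, -0.05, 0.03, -0.7, 0.75, 0, 0, 0, -1, 0.75, 0, 0, 0, -1]'

```text
t: 34.9
tcp_pos: [0.4233, 0.1454, 0.1258]
orientation: [[-0.399, 0.917, -0.003], [0.917, 0.399, -0.001], [0.0, -0.003, -1.0]]
force: [0.7, 0.9, -0.4]
width: 0.751
```

Request:
step_arm --motion '[0.75, 0, 0, 0, -1, 0.75, 0, 0, 0, -1, 0.75, 0, 0, 0, -1, 0.75, 0, 0, 0, -1, 0.75, 0, 0, 0, -1, 0.75, 0, 0, 0, -1, 0.75, 0, 0, 0, -1, 0.75, 0, 0, 0, -1, 0.75, 0, 0, 0, -1, 0.75, 0, 0, 0, -1]'

```text
t: 35.73
tcp_pos: [0.4246, 0.1442, 0.126]
orientation: [[-0.993, 0.117, -0.002], [0.117, 0.993, -0.0], [0.002, -0.001, -1.0]]
force: [0.3, -0.1, -0.9]
width: 0.749
```

Request:
step_arm --motion '[0.75, 0, 0, 0, -1, 0.75, 0, 0, 0, -1, 0.75, 0, 0, 0, -1, 0.75, 0, 0, 0, -0.9, 0.75, 0, 0, 0, 0, 0.75, 0, 0, 0, 0]'

```text
t: 36.23
tcp_pos: [0.4248, 0.1443, 0.1262]
orientation: [[-0.96, -0.279, -0.002], [-0.279, 0.96, 0.0], [0.002, 0.001, -1.0]]
force: [-0.6, -0.3, 0.5]
width: 0.751
```

```bash
python3 plan.py 426.1 144.7 80 196.9;python3 - <<'E'
from h import *
g=grab('scene');crop(g,180,200,310,310,5.5,'pics/e17.png')
E
```

```text
t 36.23 pos [424.8 144.3 126.2] psi -163.77 w 0.751 F [-0.6 -0.3  0.5] q [ 0.3   0.43 -0.9   2.1   0.46  0.82  0.98] tilt [-0.11  0.01]
turn units total -0.11
now tool shift units [-0.0054  0.      0.1848] mm [-1.3  0.  46.2] min rows 1.1
after turn tool shift units [-0.0054 -0.      0.1848] mm [-1.3 -0.  46.2] min rows 1.1
```

View pics/e17.png

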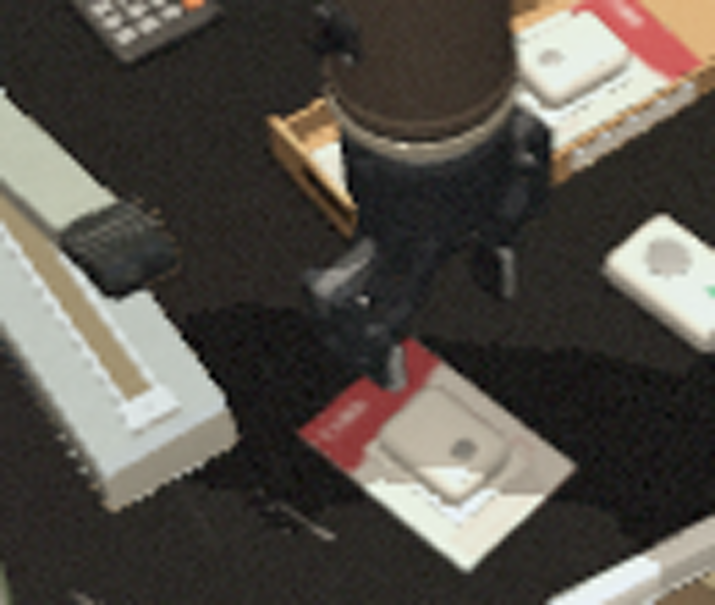

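Request:
step_arm --motion '[0.75, -0.005, 0, 0.04, -0.1, 0.75, 0, 0, 0.07, 0, 0.75, 0, 0, 0.08, 0, 0.75, 0, 0, 0.08, 0, 0.75, 0, 0, 0.05, 0, 0.75, 0, 0, 0.03, 0, 0.75, 0, 0, 0, 0, 0.75, 0, 0, 0, 0, 0.75, 0, 0, 0, 0]'

```text
t: 37.03
tcp_pos: [0.427, 0.1453, 0.04]
orientation: [[-0.956, -0.292, 0.001], [-0.292, 0.956, 0.0], [-0.001, 0.0, -1.0]]
force: [-0.1, -0.3, -0.2]
width: 0.754
```

```bash
python3 plan.py 426.1 144.7 30.5 196.9
```

```text
t 37.03 pos [427.  145.3  40. ] psi -163.00 w 0.754 F [-0.1 -0.3 -0.2] q [ 0.17  0.57 -0.76  2.15  0.65  0.66  0.83] tilt [0.05 0.02]
turn units total 0.02
now tool shift units [ 0.0043 -0.0013  0.0381] mm [ 1.1 -0.3  9.5] min rows 0.2
after turn tool shift units [ 0.0043 -0.0013  0.0381] mm [ 1.1 -0.3  9.5] min rows 0.2
```

Request:
step_arm --motion '[0.75, 0.002, 0, 0.018, 0, 0.75, 0, 0, 0.018, 0, 0.75, 0, 0, 0, 0, 0.75, 0, 0, 0, 0, 0.3, 0, 0, 0, 0, 0.3, 0, 0, 0, 0, 0.3, 0, 0, 0, 0, 0.3, 0, 0, 0, 0, 0.3, 0, 0, 0, 0, 0.3, 0, 0, 0, 0]'

```text
t: 37.87
tcp_pos: [0.4263, 0.1449, 0.0312]
orientation: [[-0.956, -0.293, 0.001], [-0.293, 0.956, -0.0], [-0.001, -0.001, -1.0]]
force: [-2.3, -1.2, 8.6]
width: 0.482
```

```bash
python3 plan.py 426.1 144.7 30.5 196.9
```

```text
t 37.87 pos [426.3 144.9  31.2] psi -162.98 w 0.482 F [-2.3 -1.2  8.6] q [ 0.16  0.58 -0.74  2.16  0.67  0.64  0.81] tilt [ 0.04 -0.03]
turn units total 0.02
now tool shift units [ 0.0011 -0.0005  0.0027] mm [ 0.3 -0.1  0.7] min rows 0.0
after turn tool shift units [ 0.0011 -0.0005  0.0027] mm [ 0.3 -0.1  0.7] min rows 0.0
```

Request:
step_arm --motion '[0.3, 0, 0, -0.02, 0, 0.3, 0, 0, -0.06, 0, 0.3, 0, 0, -0.1, 0, 0.3, 0, 0, -0.12, 0, 0.3, 0, 0, -0.12, 0, 0.3, 0, 0, -0.06, 0, 0.3, 0, 0, 0, 0]'

```text
t: 38.45
tcp_pos: [0.4278, 0.1456, 0.1538]
orientation: [[-0.956, -0.292, 0.005], [-0.292, 0.956, 0.001], [-0.005, -0.001, -1.0]]
force: [1.0, -0.1, -0.7]
width: 0.48
```

```bash
python3 plan.py 560 -40 150 197
```

```text
t 38.45 pos [427.8 145.6 153.8] psi -163.01 w 0.480 F [ 1.  -0.1 -0.7] q [ 0.34  0.39 -0.94  2.07  0.42  0.87  1.03] tilt [0.31 0.05]
turn units total -0.00
now tool shift units [-0.2887 -0.8647  0.0152] mm [ -72.2 -216.2    3.8] min rows 5.5
after turn tool shift units [-0.2885 -0.8647  0.0152] mm [ -72.1 -216.2    3.8] min rows 5.5
```

Request:
step_arm --motion '[0.3, -0.02, -0.06, 0, 0, 0.3, -0.035, -0.105, 0, 0, 0.3, -0.045, -0.135, 0, 0, 0.3, -0.045, -0.135, 0, 0, 0.3, -0.045, -0.135, 0, 0, 0.3, -0.045, -0.135, 0, 0, 0.3, -0.035, -0.105, 0, 0.3, 0.3, -0.02, -0.06, 0, 0.9, 0.3, 0, 0, 0, 1, 0.3, 0, 0, 0, 1]'

```text
t: 39.28
tcp_pos: [0.5586, -0.0439, 0.1491]
orientation: [[-0.999, 0.046, -0.002], [0.046, 0.999, 0.0], [0.002, 0.0, -1.0]]
force: [0.7, 0.1, -1.5]
width: 0.479
```

Request:
step_arm --motion '[0.3, 0, 0, 0, 1, 0.3, 0, 0, 0, 1, 0.3, 0, 0, 0, 1, 0.3, 0, 0, 0, 1, 0.3, 0, 0, 0, 1, 0.3, 0, 0, 0, 1, 0.3, 0, 0, 0, 1, 0.3, 0, 0, 0, 1, 0.3, 0, 0, 0, 1, 0.3, 0, 0, 0, 1]'

```text
t: 40.12
tcp_pos: [0.5581, -0.0423, 0.1496]
orientation: [[-0.462, 0.887, -0.001], [0.887, 0.462, -0.0], [0.001, -0.001, -1.0]]
force: [-0.5, -0.5, -0.8]
width: 0.478
```

Request:
step_arm --motion '[0.3, 0, 0, 0, 1, 0.3, 0, 0, 0, 1, 0.3, 0, 0, 0, 1, 0.3, 0, 0, 0, 0.5, 0.3, 0, 0, 0, 0, 0.3, 0, 0, 0, 0]'

```text
t: 40.62
tcp_pos: [0.5583, -0.0421, 0.1498]
orientation: [[-0.121, 0.993, -0.001], [0.993, 0.121, -0.0], [-0.0, -0.001, -1.0]]
force: [0.3, 1.0, -1.2]
width: 0.479
```

```bash
python3 plan.py 620.2 -128.6 120 96.75
```

```text
t 40.62 pos [558.3 -42.1 149.8] psi 96.94 w 0.479 F [ 0.3  1.  -1.2] q [ 0.32  0.45 -0.43  1.84  0.23  0.9  -0.1 ] tilt [-0.07 -0.01]
turn units total 0.03
now tool shift units [-0.3732  0.2042  0.1193] mm [-93.3  51.   29.8] min rows 2.6
after turn tool shift units [-0.3725  0.2054  0.1193] mm [-93.1  51.3  29.8] min rows 2.6
```

Request:
step_arm --motion '[0.3, -0.04, 0.022, 0, 0, 0.3, -0.08, 0.044, 0, 0, 0.3, -0.1, 0.055, 0.02, 0, 0.3, -0.09, 0.05, 0.04, 0, 0.3, -0.045, 0.025, 0.04, 0, 0.3, -0.015, 0.008, 0.02, 0.03, 0.3, 0, 0, 0, 0, 0.3, 0, 0, 0, 0, 0.3, 0, 0, 0, 0]'

```text
t: 41.37
tcp_pos: [0.6202, -0.1267, 0.121]
orientation: [[-0.117, 0.993, 0.0], [0.993, 0.117, 0.001], [0.001, 0.0, -1.0]]
force: [0.4, -0.2, -0.8]
width: 0.482
```

```bash
python3 plan.py 620.2 -128.6 37.6 96.75
```

```text
t 41.37 pos [ 620.2 -126.7  121. ] psi 96.73 w 0.482 F [ 0.4 -0.2 -0.8] q [ 0.4   0.59 -0.39  1.68  0.26  0.92  0.03] tilt [0.01 0.04]
turn units total -0.00
now tool shift units [-0.0075 -0.0007  0.3335] mm [-1.9 -0.2 83.4] min rows 2.0
after turn tool shift units [-0.0075 -0.0007  0.3335] mm [-1.9 -0.2 83.4] min rows 2.0
```

Request:
step_arm --motion '[0.3, -0.007, 0, 0.04, 0, 0.3, 0, 0, 0.07, 0, 0.3, 0, 0, 0.08, 0, 0.3, 0, 0, 0.06, 0, 0.3, 0, 0, 0.04, 0, 0.3, 0, 0, 0.015, 0, 0.3, 0, 0, 0, 0, 0.3, 0, 0, 0, 0, 0.3, 0, 0, 0, 0]'

```text
t: 42.12
tcp_pos: [0.6212, -0.1297, 0.0453]
orientation: [[-0.116, 0.993, 0.002], [0.993, 0.116, -0.0], [-0.0, 0.002, -1.0]]
force: [-0.3, 0.9, -0.3]
width: 0.483
```

```bash
python3 plan.py 620.2 -128.6 37.6 96.75;python3 - <<'E'
from h import *
g=grab('scene');crop(g,240,130,370,235,6,'pics/e18.png')
E
```

```text
t 42.12 pos [ 621.2 -129.7   45.3] psi 96.64 w 0.483 F [-0.3  0.9 -0.3] q [ 0.37  0.69 -0.35  1.72  0.31  0.79 -0.01] tilt [ 0.1  -0.02]
turn units total -0.02
now tool shift units [ 0.005  -0.0036  0.031 ] mm [ 1.3 -0.9  7.7] min rows 0.2
after turn tool shift units [ 0.005  -0.0036  0.031 ] mm [ 1.3 -0.9  7.7] min rows 0.2
```

View pics/e18.png

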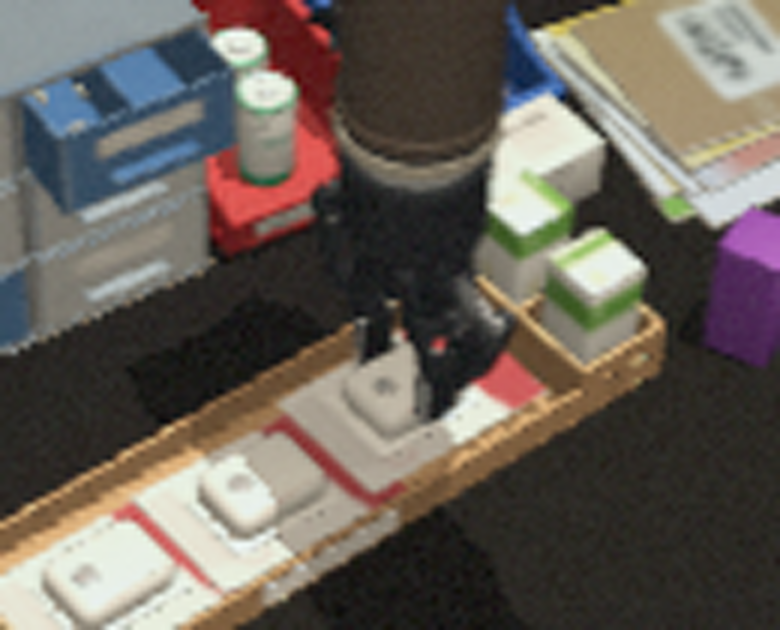

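Request:
step_arm --motion '[0.3, 0.004, -0.002, 0.012, 0, 0.3, 0, 0, 0.01, 0, 0.3, 0, 0, 0.006, 0, 0.3, 0, 0, 0, 0, 0.3, 0, 0, 0, 0, 0.3, 0, 0, 0, 0]'

```text
t: 42.67
tcp_pos: [0.6199, -0.1289, 0.0374]
orientation: [[-0.115, 0.993, 0.0], [0.993, 0.115, -0.0], [-0.0, 0.0, -1.0]]
force: [-0.0, -0.5, 0.7]
width: 0.478
```

```bash
python3 plan.py 620.2 -128.6 37.6 96.75
```

```text
t 42.67 pos [ 619.9 -128.9   37.4] psi 96.62 w 0.478 F [-0.  -0.5  0.7] q [ 0.37  0.7  -0.35  1.73  0.32  0.77 -0.01] tilt [ 0. -0.]
turn units total -0.02
now tool shift units [ 0.0009  0.0012 -0.0009] mm [ 0.2  0.3 -0.2] min rows 0.0
after turn tool shift units [ 0.0009  0.0012 -0.0009] mm [ 0.2  0.3 -0.2] min rows 0.0
```

Request:
step_arm --motion '[0.62, 0, 0, 0, 0, 0.62, 0, 0, 0, 0, 0.62, 0, 0, 0, 0, 0.62, 0, 0, 0, 0, 0.62, 0, 0, -0.04, 0, 0.62, 0, 0, -0.08, 0, 0.62, 0, 0, -0.12, 0, 0.62, 0, 0, -0.14, 0, 0.62, 0, 0, -0.14, 0, 0.62, 0, 0, -0.14, 0]'

```text
t: 43.5
tcp_pos: [0.6196, -0.1287, 0.2047]
orientation: [[-0.116, 0.993, 0.0], [0.993, 0.116, 0.0], [0.0, 0.0, -1.0]]
force: [-0.5, -0.7, -0.4]
width: 0.619
```

Request:
step_arm --motion '[0.62, 0, 0, -0.1, 0, 0.62, -0.08, -0.1, 0, 0, 0.62, -0.08, -0.12, 0, 0, 0.62, -0.08, -0.12, 0, 0, 0.62, -0.1, -0.12, 0, 0, 0.62, -0.12, -0.1, 0, 0, 0.62, -0.12, -0.1, 0, 0, 0.62, -0.12, -0.08, 0, 0, 0.62, -0.12, -0.05, 0, 0, 0.62, -0.12, 0, 0, 0]'

```text
t: 44.33
tcp_pos: [0.4476, -0.3876, 0.2286]
orientation: [[-0.112, 0.994, -0.001], [0.994, 0.112, -0.002], [-0.001, -0.001, -1.0]]
force: [1.3, -0.8, 0.1]
width: 0.622
```

Request:
step_arm --motion '[0.62, -0.12, 0, 0, 0, 0.62, -0.12, 0, 0, 0, 0.62, 0, 0, 0, 0, 0.62, 0, 0, 0, 0]'

```text
t: 44.67
tcp_pos: [0.457, -0.4462, 0.2274]
orientation: [[-0.113, 0.994, -0.0], [0.994, 0.113, -0.0], [-0.0, -0.0, -1.0]]
force: [0.7, 0.8, -0.2]
width: 0.618
```

```bash
python3 plan.py;python3 - <<'E'
from h import *
import pickle
g=grab('scene');crop(g,225,140,355,245,6,'pics/e19.png')
f=grab('top');crop(f,225,150,390,220,4.8,'pics/d19.png');cv2.imwrite('pics/d19f.png',f['image'][:,:,::-1])
pickle.dump((f,g),open('f1.pkl','wb'))
E
```

```text
t 44.67 pos [ 457.  -446.2  227.4] psi 96.46 w 0.618 F [ 0.7  0.8 -0.2] q [ 0.92  0.48 -0.31  1.57  0.16  1.11  0.68] tilt [-0.01 -0.  ]
```

View pics/e19.png

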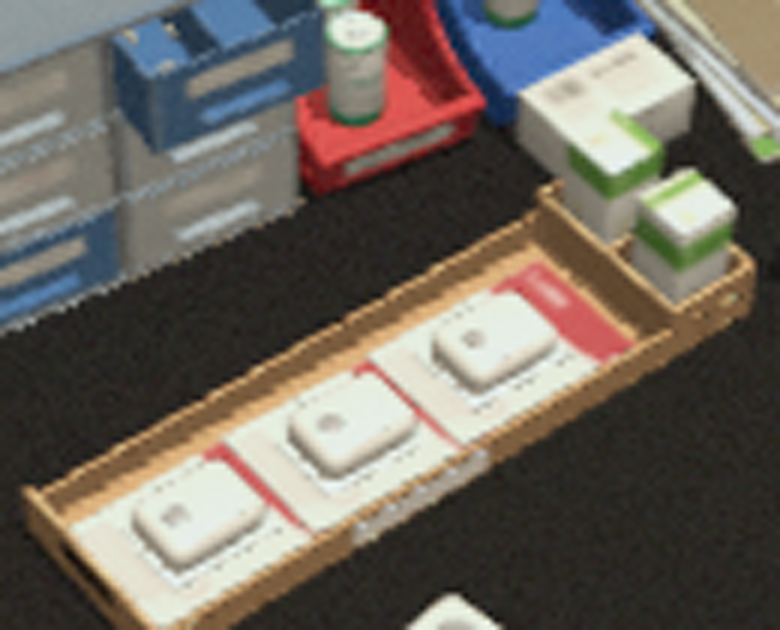

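View pics/d19.png

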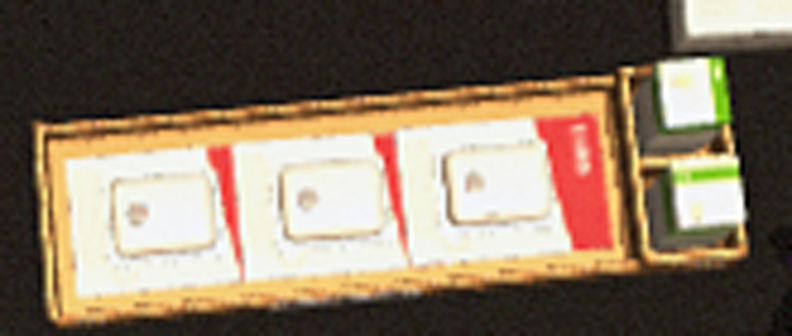

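View pics/d19f.png

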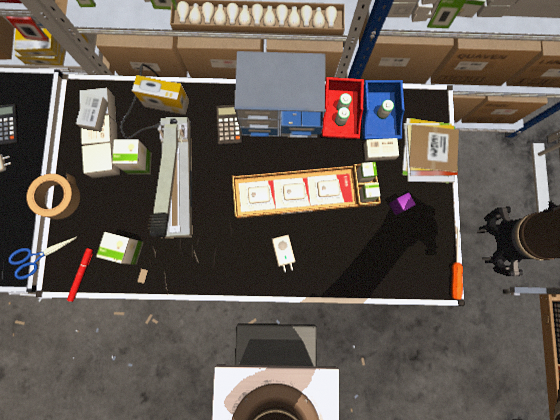

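Run:
```python
from tr import *
import pickle
f,g=pickle.load(open('f1.pkl','rb'))
q=lambda u,v,k=4.8:(225+u/k-.4,150+v/k-.4)
for p in[(68,158),(78,296),(232,145),(245,282),(396,130),(410,268),(598,114),(612,248)]: print(p,tray(w(f,*q(*p),.006)))
print('lamp tops',[tray(w(f,*q(*p),.079)) for p in[(655,62),(727,58),(722,120),(740,156),(744,225)]])
```

```text
(68, 158) [ 41.3 178. ]
(78, 296) [-38.8 178.7]
(232, 145) [40.3 84.1]
(245, 282) [-39.7  84.2]
(396, 130) [ 40.4 -10.5]
(410, 268) [-40.5  -9.8]
(598, 114) [  39.1 -127.7]
(612, 248) [ -39.8 -125.9]
lamp tops [array([  47. , -146.3]), array([  45.7, -185.5]), array([  11.7, -178.1]), array([  -8.9, -185.1]), array([ -46.5, -182. ])]
```

```bash
python3 -c "
from cell import hand_in
print(hand_in())"
```

```text
the job is handed in; nothing more can be done
None
```

I packed the order and handed it in at about 45 s of the 138 s allowed.

- **Lamp boxes:** I stood one small lamp box in each square cell first. The final pictures show both upright.
- **Cards:** All three cards are shingled flat, sensor side up. They start at the end away from the lamp cells, with red headers towards the cells, and each next card laps the header before it.
- **Left alone:** The plug-in unit, both large lamp boxes and the purple look-alike appear where they were in the last top picture. I compared that by eye and did not measure it.

The last top-camera check put the cards' strip ends at 178, 84 and -10 mm along the tray. The ideal positions are 180, 86 and -8 mm, so the spread is even, with each card about 2 mm nearer the lamp cells than ideal. The cards are centred across the lane to within about 1 mm.

I saw two small disagreements:
- A rough scene-camera reading after the first card was up to 5 mm off, against a calibration good to about 2 mm, and the final top picture did not bear it out.
- The gripper read about 41 mm on the 44 mm sensor blocks, but all three holds stayed firm.

The arm was clear of everything and the force readings were near zero when I handed in.

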